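Lock the sample transport chest

ROBOT

A 6-joint arm with a two-finger parallel gripper is mounted at the origin on the work surface. World frame = base frame: x ahead of the robot, y to its left, z up, the work surface at z = 0. Lengths are in m, angles in rad, forces in N, time in s.
With the tool pointing down it reaches from about 0.3 to 0.775 m from the base axis. Payload 14.6 kg.
Tool frame: the origin (TCP) lies midway between the tips of the shut fingers; the grasp point (between the pads) lies 19 mm behind it (ctrl.tcp_to_grasp is the distance from the TCP to the grasp point, in m); x points along the fingers, y is the direction in which the jaws open and shut, and the axes are right-handed (so a half turn about x gives the same grasp; the last joint's range is limited). The gripper opens to 94 mm and grips with 3 to 60 N. Pads are 16 mm wide; open, the fingers measure 119 mm over their backs; the gripper's body (75 mm by 177 mm) begins 78 mm behind the grasp point.
Start: joints at [1.251, 0.3, 1.521, -0, 1.321, -0.067], TCP at [0.138, 0.533, 0.175] pointing down, gripper open.
Joint ranges: [-3.03, 3.03], [-0.79, 2.21], [0.23, 2.52], [-1.04, 4.18], [0, 3.07], [-2.55, 2.55]. Speed limits (rad/s): [2.22, 2.22, 2.57, 3.14, 3.14, 3.14].

INTERFACE

Orientations are given as [roll, pitch, yaw] about the fixed x, y, z axes, in that order (R = Rz(yaw) Ry(pitch) Rx(roll)).
In Python, from station import ctrl gives the robot as it stands.
- The arm moves only by the tool jog_arm, never from a script. Its argument "rows" is one flat list of numbers, 7 for each row, row after row: the shift along the world's x, y, z in m, then the turn, a rotation vector about the world's x, y, z in degrees, then the closure, from 0 (fully open) to 1 (shut). A call has 1 to 8 rows; each row shifts and turns the commanded pose from where the row before left it; what a row does not reach is not made up. A row lasts 1/12 s, in which the tool goes at most 41.7 mm and 7.16 degrees, less where a joint would pass 70% of its speed; a pose out of reach is approached as far as the arm can. A call with a gripper value outside its range is refused whole. The fingers move at their own pace and stop on an object; "squeeze" is the grip in N (left out, the last holds). Time passes only in rows, so rows that do not move let the fingers close. It gives the time, the measured TCP pose, the force and the opening at its end, in the units of the state.
- ctrl.get_obs(): the state, without advancing time (a new reading comes with each control period).
- ctrl.camera(name): name is "scene" or "top" or "wrist"; returns (picture, depth): 400x640x3 uint8, red, green, blue; 400x640 float32, m along the optical axis (not along the pixel's ray), 0 where there is no reading.
- ctrl.camera_model(name): a dict with "K" (3x3 intrinsics, pixels), "dist" ([k1, k2, p1, p2, k3] as OpenCV has them; the pictures are not rectified), "extrinsics" (4x4, takes a point from camera to world coordinates). Camera axes: x right, y down, z forward; pixel columns grow to the right and rows downward; lengths in m; the calibration is good to about 2 mm. A picture is of the moment at which its call begins: read the wrist's pose just before it. camera_model takes no time and is no camera call; for the wrist camera it gives the pose at the moment of the call.
- ctrl.hand_in(): hands the job in, once; it reports no verdict.
The state is a dict: "time_s": time; "qpos": joint angles; "joint_vel": joint speeds; "tau": joint torques, N m; "ee_pos": TCP position; "eef_rot": TCP orientation; "force": force on the tool from outside, world axes, zero at the start; "moment": the same for the moment, N m; "grip_width": finger opening in m.
Only numpy, scipy, OpenCV 4.12 (cv2) and the standard library are available. Lean on these libraries where they do the work, as an engineer would, in place of code of your own. Each camera call takes 0.05 s, during which the arm holds its last target.

TASK

Lock the sample transport chest on the bench: swing its steel hasp down flat over the staple, then take the locking pin from its stand and push it through the staple loop above the hasp, fully home, until the pin's handle meets the edge of the hasp. Let go of the pin, and leave the other things on the bench where they are.

Things in the scene. Friction and masses are not known exactly. Their poses are not given: they have to be found in the camera images.
- loop (a point): Centre of the opening of the steel staple on the chest lid, 155 mm above the bench; chest axes (see chest). The staple is an upright arch, 8 mm thick along y. With the hasp shut its opening is 20 mm wide (x) and 20 mm high (145 to 165 mm above the bench), open to both sides along y. Staple top 171 mm. Grey block below it: x -25 to +35, y +-24 mm, top 140 mm above the bench.
- chest: Fixed sample chest, grey with white lid, 208 (x) x 288 (y) mm, lid top 100 mm above the bench. Origin under its centre; x horizontal from its front (hinge side, towards the robot) to its back, y to its left, z up. The loop is 15 mm on the -x side of its centre. A black box 30 mm high sits on the lid at y +95 to +130, so the pin goes in from the -y side, moving along +y.
- bar (a point): Centre of the chest's carry handle, a bar 23 mm thick along y, 100 mm above and 23 mm behind (+x) the loop, on 16 mm legs at y +-125 mm that slope down and back to the lid, 90 mm behind the loop. It leaves no room for a gripper straight above the staple: tilt the tool about 40 degrees, its body leaning to the chest's -x side, towards the robot.
- hinge (a point): Middle of the hasp's hinge axis (along the chest's y), on the chest's front edge, 140 mm above the bench, 70 mm along the chest's -x from the loop. Chest axes.
- hasp (a joint): Hasp angle (rad): 0 shut, flat over the staple, pointing along the chest's +x; pi/2 upright; up to 2.1 leaning towards the robot. Flat steel strap 115 mm long from the hinge, 60 wide, 5 thick, underside level with the hinge axis when shut; slot 18 mm wide at 55 to 100 mm from the hinge. Stiff hinge (0.12 N m): stays where put; pushing 50 mm from the hinge takes 3 to 5 N.
- pin_grip (a point): Centre of the locking pin's handle, a black block 30 x 50 x 30 mm (x, y, z), gripped across x. Axes: y along the pin to its tip, z up at the start. The round steel shaft, 12 mm thick, tapered tip, runs on the handle's axis from 25 to 125 mm along +y. About 0.16 kg, balanced near 50 mm along +y. At the start it lies level in its stand, this point 37 mm above the bench, tip roughly to the robot's left.
- pin_seat (a point): Point on the axis of the pin's shaft 55 mm from the handle's centre (30 mm from the handle's face). It comes to the staple's loop when the pin is fully home, the handle's face against the side edge of the hasp. Axes as for pin_grip.
- stand: Fixed white pin stand, origin under its centre, y along it. Foot 50 x 150 x 5 mm; a post 20 mm wide and 22 mm high under the handle (at y -55 mm) and a saddle 30 mm wide, with lips 41 mm high, under the shaft (at y +50 mm). Lift the pin straight up out of it by at least 20 mm.
- rack: Bystander: white test-tube rack with ten clear capped tubes, 60 x 150 x 74 mm, not to be moved. Origin under its centre.
- jar: Bystander: small glass jar, 44 mm across, 65 mm high, not to be moved. Origin under its centre.
- amber: Bystander: amber bottle, 64 mm across, 130 mm high, not to be moved. Origin under its centre.
- tipbox: Bystander: grey box with clear lid, 88 x 128 x 63 mm, not to be moved. Origin under its centre.
- dishes: Bystander: stack of three flat round dishes, 88 mm across, 45 mm high, not to be moved. Origin under its centre.
- spatula: Bystander: steel spatula lying on the bench, 180 mm long, not to be moved.
- wash: Bystander: white bottle, 68 mm across, 150 mm high, not to be moved. Origin under its centre.
There are look-alikes about, which are no part of the job. There is more than one size of the part that bears pin_grip; the job needs the largest.

How it is judged:
On the way:
1. the hasp is shut flat over the staple (value of joint hasp below 0.07 rad), for 0.2 s.
At the end, for the whole second after the job is handed in: The hasp is shut (under 0.07 rad), and the pin stays, released, through the staple's loop: its seat point within 12 mm of the loop's centre along each chest axis and its axis within 0.25 rad of the loop's y axis (value of joint hasp below 0.07 rad and x of pin_seat in the frame of loop between -0.012 and 0.012 m and y of pin_seat in the frame of loop between -0.012 and 0.012 m and z of pin_seat in the frame of loop between -0.012 and 0.012 m and angle between the y axis of pin_grip and the y axis of loop, either way round below 0.25 rad); the robot touches nothing.
It fails at once if a bystander is moved by more than 30 mm (distance of any of rack, jar, amber, tipbox, dishes, spatula, wash from where it was at the start of the episode above 0.03 m).
It also fails if it takes over 58 s, if anything falls off the work surface, if the arm or the gripper's body presses on something with over 40 N, if the wrist force passes 120 N, or if a joint passes its speed limit or range.

## Working session

There is one attempt and no reset: what is moved stays moved. The work goes in short steps, Python scripts to look and compute and a tool call to move; the robot and the scene stay as the last step left them, time stands still between calls to the robot, and variables do not carry over. Pictures are saved under pics/ and viewed, and the job is handed in when it is done.

Besides the shell and the picture viewer there is one more tool, called after "Emit:" as name(argument=value, ...) on one line, values as JSON. jog_arm: Moves the arm, as the interface text tells. Its arguments: {"type":"object","properties":{"rows":{"type":"array"},"squeeze":{"type":"number"}},"required":["rows"]}

```bash
ls; mkdir -p pics; python3 - <<'E'
from station import ctrl
import cv2,numpy as np
o=ctrl.get_obs();print(o)
for n in ["scene","top"]:
    im,d=ctrl.camera(n);cv2.imwrite(f"pics/{n}0.png",im[:,:,::-1]);np.savez(f"pics/{n}0.npz",im=im,d=d)
    m=ctrl.camera_model(n);print(n,m)
print(ctrl.camera_model("wrist"),ctrl.tcp_to_grasp)
E
```

```text
pics
{'time_s': 0.0, 'qpos': array([ 1.25138969e+00,  3.00496679e-01,  1.52155938e+00, -1.15559069e-05,
        1.32072233e+00, -6.65870223e-02]), 'joint_vel': array([-4.98714446e-04, -3.14627876e-05, -6.47328398e-04,  1.97755849e-03,
       -8.15290012e-04,  6.47566250e-04]), 'tau': array([-7.88272810e-04, -5.31800008e+01, -3.52737951e+01,  7.08070910e-02,
        2.44584319e-02, -7.28276336e-05]), 'ee_pos': array([0.13747998, 0.53223372, 0.17428151]), 'eef_rot': array([-1.62794384,  1.56961054, -1.8807606 ]), 'force': array([ 0.79862576, -0.43736434,  0.09257911]), 'moment': array([ 0.0345305 , -0.01060347,  0.01545235]), 'grip_width': 0.09357682060200256}
scene {'K': array([[410.06046616,   0.        , 326.18502688],
       [  0.        , 410.06046616, 198.85163501],
       [  0.        ,   0.        ,   1.        ]]), 'dist': array([0.02576156, 0.        , 0.        , 0.        , 0.        ]), 'extrinsics': array([[ 0.79666748,  0.32639197, -0.50871328,  1.06674609],
       [ 0.60428214, -0.44794571,  0.65892923, -0.75884201],
       [-0.01280673, -0.83235384, -0.55409662,  0.773
[... 579 characters left out ...]
4e+00],
       [ 0.00000000e+00,  0.00000000e+00,  0.00000000e+00,
         1.00000000e+00]])}
{'K': array([[283.22823934,   0.        , 310.52294619],
       [  0.        , 283.22823934, 201.21309344],
       [  0.        ,   0.        ,   1.        ]]), 'dist': array([-0.03360103,  0.        ,  0.        ,  0.        ,  0.        ]), 'extrinsics': array([[ 2.49130705e-01,  9.39821401e-01,  2.33815369e-01,
         6.98123039e-02],
       [ 9.68469750e-01, -2.41640152e-01, -6.06331635e-02,
         5.51638744e-01],
       [-4.85163570e-04,  2.41548694e-01, -9.70388578e-01,
         3.83869830e-01],
       [ 0.00000000e+00,  0.00000000e+00,  0.00000000e+00,
         1.00000000e+00]])} 0.0188
```

View pics/scene0.png

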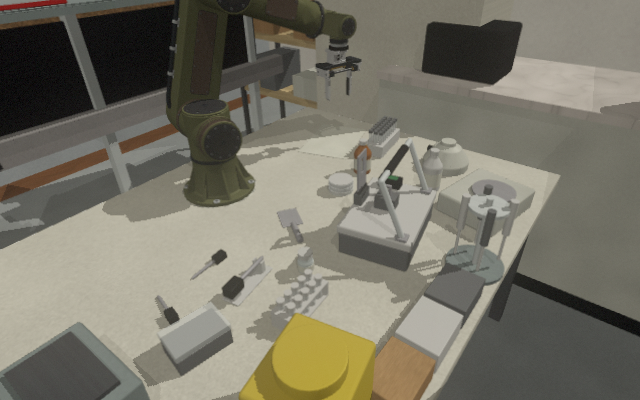

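View pics/top0.png

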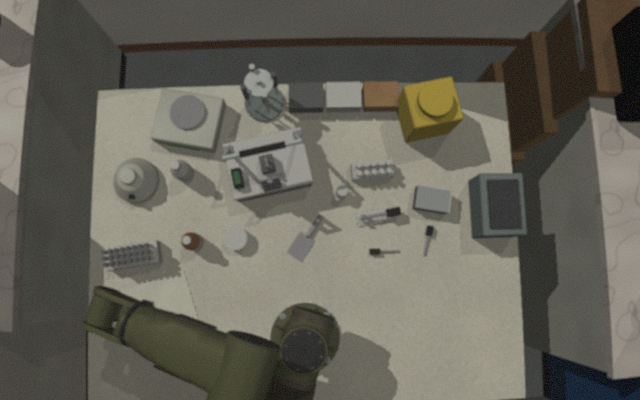

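```bash
cat > h.py <<'E'
import numpy as np,cv2
from station import ctrl
def ray(m,u,v):
    p=cv2.undistortPoints(np.array([[[u,v]]],float),m["K"],m["dist"])[0,0]
    E=m["extrinsics"];return E[:3,3],E[:3,:3]@np.array([p[0],p[1],1.])
def onz(m,u,v,z):
    o,d=ray(m,u,v);return o+d*(z-o[2])/d[2]
def dp(m,D,u,v):
    o,d=ray(m,u,v);return o+d*D[int(round(v)),int(round(u))]
def proj(m,P):
    E=np.linalg.inv(m["extrinsics"]);P=np.atleast_2d(P)
    return cv2.projectPoints((P@E[:3,:3].T+E[:3,3]).reshape(-1,1,3),np.zeros(3),np.zeros(3),m["K"],m["dist"])[0][:,0]
def cloud(m,D):
    h,w=D.shape;U,V=np.meshgrid(np.arange(w),np.arange(h))
    p=cv2.undistortPoints(np.stack([U,V],-1).reshape(-1,1,2).astype(float),m["K"],m["dist"])[:,0]
    X=np.c_[p,np.ones(len(p))]*D.reshape(-1,1);E=m["extrinsics"]
    return (X@E[:3,:3].T+E[:3,3]).reshape(h,w,3)
E
python3 - <<'E'
from h import *
for n,(u0,u1,v0,v1) in dict(top=(210,460,120,270),scene=(140,460,130,370)).items():
    z=np.load(f"pics/{n}0.npz");im=z["im"][v0:v1,u0:u1]
    s=800//(u1-u0) if n=="scene" else 3.2
    cv2.imwrite(f"pics/{n}0c.png",cv2.resize(im[:,:,::-1],None,fx=s if n=="top" else 2.5,fy=s if n=="top" else 2.5,interpolation=cv2.INTER_CUBIC))
E
```

```text
(no output)
```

View pics/top0c.png

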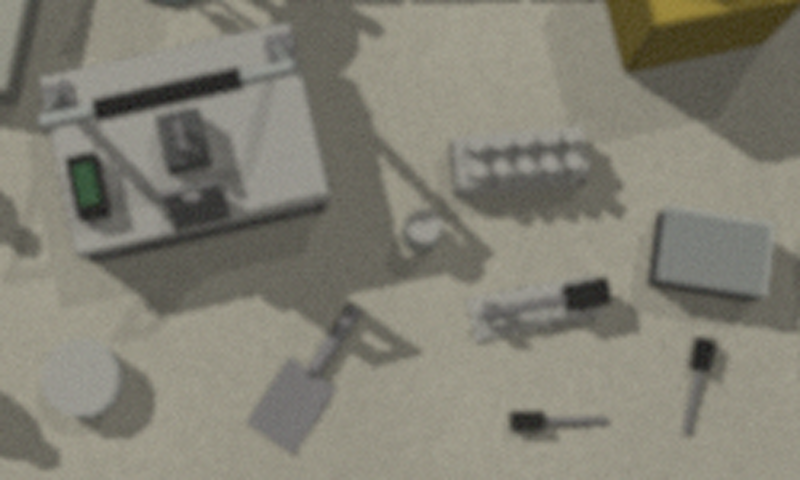

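View pics/scene0c.png

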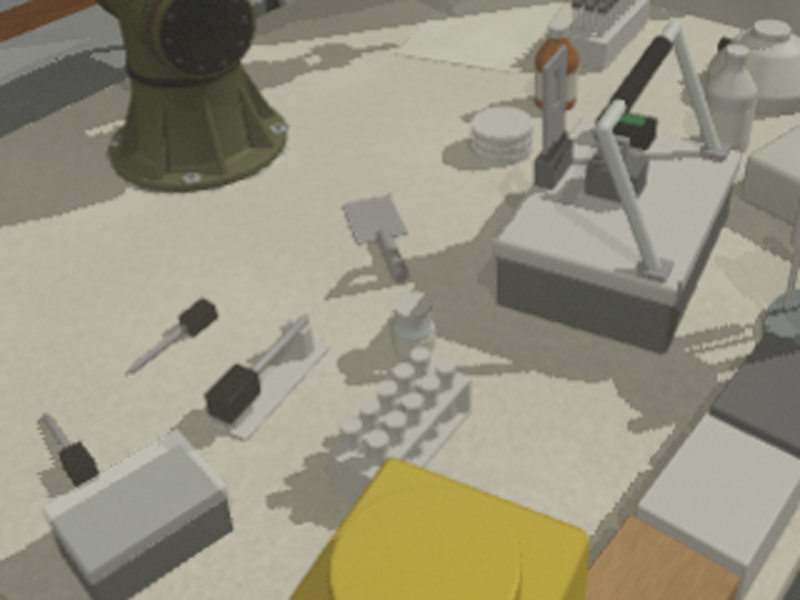

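```bash
python3 - <<'E'
from h import *
for n in ["top","scene"]:
    z=np.load(f"pics/{n}0.npz");m=ctrl.camera_model(n);C=cloud(m,z["d"]);im=z["im"].astype(int)
    zz=C[...,2]
    R=(C[...,0]>0.3)&(C[...,0]<0.85)&(C[...,1]>-0.1)&(C[...,1]<0.35)
    lid=R&(abs(zz-0.1)<0.006)
    k,l,st,ce=cv2.connectedComponentsWithStats(lid.astype(np.uint8))
    i=1+st[1:,4].argmax();P=C[l==i]
    hull=cv2.convexHull(P[:,:2].astype(np.float32));r=cv2.minAreaRect(hull)
    print(n,"lid",len(P),P[:,2].mean(),r)
    for nm,a,b in [("block140",.133,.146),("bar",.235,.275),("mid",.15,.23)]:
        Q=C[R&(zz>a)&(zz<b)];
        if len(Q)>3: print(nm,len(Q),Q.mean(0),cv2.minAreaRect(Q[:,:2].astype(np.float32)))
    # pin handle: dark, near (0.35..)
    g=im.max(2)<70
    R2=(C[...,0]>0.1)&(C[...,0]<0.5)&(C[...,1]>-0.4)&(C[...,1]<0)&g
    k,l,st,ce=cv2.connectedComponentsWithStats(R2.astype(np.uint8))
    for j in range(1,k):
        if st[j,4]>20:
            Q=C[l==j];print("dark",st[j],ce[j],np.median(Q,0),Q[:,2].max(),cv2.minAreaRect(Q[:,:2].astype(np.float32)))
E
```

```text
top lid 2867 0.1000251521795158 ((0.6152786612510681, 0.12108013033866882), (0.20763041079044342, 0.2860274612903595), 12.042096138000488)
block140 319 [0.5926765  0.13353031 0.13867462] ((0.6629196405410767, 0.1360083371400833), (0.22722476720809937, 0.32880866527557373), 72.4964599609375)
bar 560 [0.61230595 0.12090829 0.26154604] ((0.5803930163383484, 0.11302213370800018), (0.11058944463729858, 0.26344406604766846), 12.68663215637207)
mid 378 [0.73923213 0.13355099 0.19323528] ((0.6868942379951477, 0.11986434459686279), (0.23591110110282898, 0.3245907723903656), 74.2889175415039)
dark [386 208  14   9  96] [392.95833333 212.0625    ] [ 0.43615598 -0.3244034   0.05212774] 0.06420482270206307 ((0.4371808171272278, -0.3240002989768982), (0.02415165677666664, 0.04586956650018692), 9.38838005065918)
dark [370 249  10   6  50] [374.54 251.6 ] [ 0.29674787 -0.2570635   0.02328096] 0.03291529773605073 ((0.2984906733036041, -0.25615090131759644), (0.03409207612276077, 0.01769014447927475), 89.41844940185547)
dark [303 307  20   9  91] [311.61538462 311.74725275] [ 0.10795874 -0.02482911  0
[... 689 characters left out ...]
72329556941986), 58.63837814331055)
dark [211 123  26  38 706] [224.13456091 141.02974504] [ 0.110343   -0.03231043  0.22258423] 0.2814243783895375 ((0.109752357006073, -0.03599686920642853), (0.07525870949029922, 0.013555326499044895), 74.10835266113281)
dark [212 250  14  14 107] [219.13084112 256.29906542] [ 0.30918521 -0.26214042  0.02100273] 0.0266947851514876 ((0.30466219782829285, -0.26232463121414185), (0.017452657222747803, 0.036154355853796005), 0.4729076027870178)
dark [223 276  21  23 290] [232.69655172 287.06206897] [ 0.44978523 -0.33448889  0.04831035] 0.054102333087483134 ((0.443758487701416, -0.3311278223991394), (0.029560500755906105, 0.050013136118650436), 9.96029281616211)
```

```bash
cat >> h.py <<'E'
from scipy.spatial.transform import Rotation as Ro
def pose():
    o=ctrl.get_obs();return np.array(o["ee_pos"]),Ro.from_euler("xyz",o["eef_rot"]).as_matrix()
yawC=np.deg2rad(12.0)
Rc=Ro.from_euler("z",12,degrees=True).as_matrix()
Cc=np.array([.6167,.1192,0])
LOOP=Cc+Rc@[-.015,0,.155]
E
python3 - <<'E'
from h import *
p,R=pose();print(p);print(R.round(3))
E=ctrl.camera_model("wrist")["extrinsics"];print("cam in tool",R.T@(E[:3,3]-p),(R.T@E[:3,:3]).round(3))
z=np.load("pics/scene0.npz");m=ctrl.camera_model("scene");C=cloud(m,z["d"])
L=(C-Cc)@Rc  # chest coords
s=(abs(L[...,1])<.045)&(L[...,0]>-.16)&(L[...,0]<.05)&(L[...,2]>.13)&(L[...,2]<.275)
v,u=np.where(s);print(u.min(),u.max(),v.min(),v.max())
for a in range(13,28):
    q=L[s&(L[...,2]>a/100)&(L[...,2]<a/100+.01)]
    if len(q):print(a,len(q),q.min(0).round(3),q.max(0).round(3),np.median(q,0).round(3))
print(LOOP)
E
```

```text
[0.13748898 0.53228301 0.17435474]
[[-0.     0.25   0.968]
 [-0.001  0.968 -0.25 ]
 [-1.    -0.001 -0.   ]]
cam in tool [-0.20951465  0.00161009 -0.07037309] [[-0.    -0.242  0.97 ]
 [ 1.     0.001  0.001]
 [-0.001  0.97   0.242]]
354 405 148 202
13 183 [-0.099 -0.036  0.13 ] [0.022 0.032 0.14 ] [-0.032 -0.011  0.137]
14 90 [-0.089 -0.031  0.14 ] [0.02  0.028 0.15 ] [-0.035 -0.005  0.142]
15 39 [-0.09 -0.03  0.15] [0.003 0.025 0.16 ] [-0.084 -0.004  0.155]
16 45 [-0.089 -0.033  0.16 ] [0.002 0.034 0.17 ] [-0.085 -0.001  0.166]
17 34 [-0.09  -0.034  0.17 ] [-0.     0.034  0.18 ] [-0.085 -0.005  0.175]
18 32 [-0.091 -0.032  0.18 ] [-0.084  0.03   0.19 ] [-0.086 -0.008  0.185]
19 33 [-0.092 -0.031  0.19 ] [-0.085  0.033  0.2  ] [-0.086 -0.     0.195]
20 31 [-0.092 -0.03   0.2  ] [-0.084  0.029  0.209] [-0.086 -0.008  0.205]
21 32 [-0.092 -0.032  0.21 ] [-0.086  0.031  0.22 ] [-0.087 -0.008  0.215]
22 27 [-0.092 -0.031  0.221] [-0.085  0.029  0.23 ] [-0.087 -0.01   0.225]
23 27 [-0.092 -0.031  0.23 ] [-0.086  0.03   0.24 ] [-0.087 -0.012  0.235]
24 34 [-0.093 -0.031  0.24 ] [-0.086  0.03   0.25 ] [-0.087 -0.003  0.245]
25 63 [-0.093 -0.042  0.25 ] [0.021 0.045 0.26 ] [ 0.017 -0.004  0.255]
26 121 [-0.001 -0.045  0.26 ] [0.02  0.045 0.268] [ 0.012 -0.003  0.265]
[0.60202779 0.11608132 0.155     ]
```

```bash
cat >> h.py <<'E'
def Rt(t,yaw=12.0):
    t=np.deg2rad(t);c,s=np.cos(t),np.sin(t)
    B=np.array([[s,c,0],[0,0,-1],[-c,s,0]]) # columns tx,ty,tz in chest frame
    return Ro.from_euler("z",yaw,degrees=True).as_matrix()@B
def togo(P,Rtar=None):
    p,R=pose();print("shift mm",((P-p)*1e3).round(1))
    if Rtar is not None: print("rotvec deg",np.rad2deg(Ro.from_matrix(Rtar@R.T).as_rotvec()).round(2))
def ch(x,y,z): return Cc+Rc@np.array([x,y,z])
E
python3 - <<'E'
from h import *
togo(ch(-.16,-.02,.25),Rt(50))
E
```

```text
shift mm [ 326.9 -465.9   75.6]
rotvec deg [ 36.36 -37.97 -59.26]
```

Emit:
jog_arm(rows=[0.0204, -0.0291, 0.0047, 2.27, -2.37, -3.7, 1, 0.0204, -0.0291, 0.0047, 2.27, -2.37, -3.7, 1, 0.0204, -0.0291, 0.0047, 2.27, -2.37, -3.7, 1, 0.0204, -0.0291, 0.0047, 2.27, -2.37, -3.7, 1, 0.0204, -0.0291, 0.0047, 2.27, -2.37, -3.7, 1, 0.0204, -0.0291, 0.0047, 2.27, -2.37, -3.7, 1, 0.0204, -0.0291, 0.0047, 2.27, -2.37, -3.7, 1, 0.0204, -0.0291, 0.0047, 2.27, -2.37, -3.7, 1], squeeze=20)

```text
time_s: 0.77
ee_pos: [0.3012, 0.2982, 0.2126]
eef_rot: [1.28, 1.115, 0.499]
force: [1.4, 0.5, 1.3]
grip_width: 0.0444
```

Emit:
jog_arm(rows=[0.0204, -0.0291, 0.0047, 2.27, -2.37, -3.7, 1, 0.0204, -0.0291, 0.0047, 2.27, -2.37, -3.7, 1, 0.0204, -0.0291, 0.0047, 2.27, -2.37, -3.7, 1, 0.0204, -0.0291, 0.0047, 2.27, -2.37, -3.7, 1, 0.0204, -0.0291, 0.0047, 2.27, -2.37, -3.7, 1, 0.0204, -0.0291, 0.0047, 2.27, -2.37, -3.7, 1, 0.0204, -0.0291, 0.0047, 2.27, -2.37, -3.7, 1, 0.0204, -0.0291, 0.0047, 2.27, -2.37, -3.7, 1])

```text
time_s: 1.43
ee_pos: [0.4646, 0.0646, 0.2507]
eef_rot: [1.57, 0.694, 0.205]
force: [0.1, 1.1, -0.3]
grip_width: 0.0004
```

```bash
python3 - <<'E'
from h import *
print(ctrl.get_obs())
togo(ch(-.16,-.02,.25),Rt(50))
togo(ch(-.12,-.02,.185),Rt(50))
im,d=ctrl.camera("scene");cv2.imwrite("pics/s1.png",im[:,:,::-1])
im,d=ctrl.camera("wrist");cv2.imwrite("pics/w1.png",im[:,:,::-1])
E
```

```text
{'time_s': 1.4333, 'qpos': array([-0.08114377, -0.4492776 ,  2.29254739,  0.47928877,  0.4903378 ,
       -0.61652529]), 'joint_vel': array([-1.14380592,  0.34446616, -0.00744016,  1.75739254, -0.54472266,
       -1.57377743]), 'tau': array([  8.49300921, -14.46884573, -36.05752587,  -3.56558718,
        -0.61882513,   3.60526957]), 'ee_pos': array([0.4645737 , 0.06457448, 0.25073726]), 'eef_rot': array([1.57045672, 0.69430534, 0.20534357]), 'force': array([ 0.14422533,  1.0903055 , -0.33500803]), 'moment': array([-0.13767119,  0.35597803,  0.05012346]), 'grip_width': 0.0003656645373847748}
shift mm [-0.2  1.8 -0.7]
rotvec deg [-0.03  0.22  0.22]
shift mm [ 38.9  10.1 -65.7]
rotvec deg [-0.03  0.22  0.22]
```

View pics/s1.png

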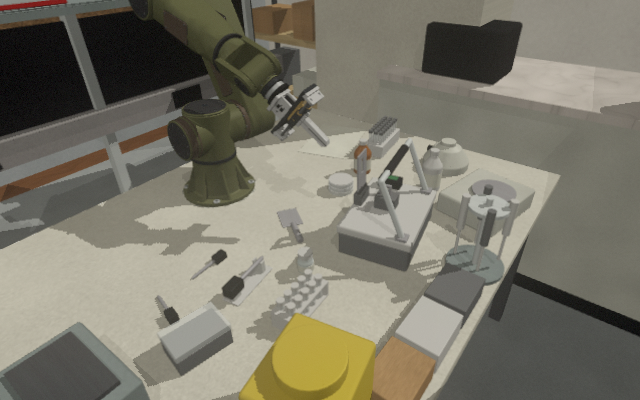

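View pics/w1.png

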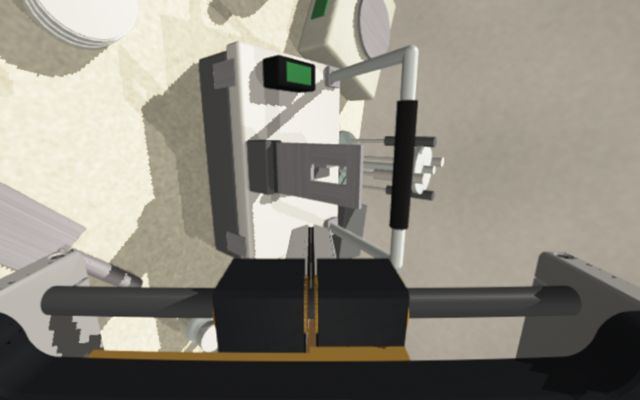

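Emit:
jog_arm(rows=[0.0, 0.0, -0.03, 0, 0.1, 0.1, 1, 0.0, 0.0, -0.033, 0, 0, 0, 1, 0.02, 0.005, 0, 0, 0, 0, 1, 0.0186, 0.003, 0, 0, 0, 0, 1, 0, 0, 0, 0, 0, 0, 1, 0, 0, 0, 0, 0, 0, 1])

```text
time_s: 2.03
ee_pos: [0.5023, 0.076, 0.1864]
eef_rot: [1.571, 0.702, 0.215]
force: [-1.6, -0.9, -0.7]
grip_width: 0.0003
```

```bash
python3 - <<'E'
from h import *
togo(ch(-.12,-.02,.185),Rt(50))
for w in [(-.098,.181),(-.076,.178),(-.050,.175),(-.032,.170),(-.027,.1545)]:
    togo(ch(w[0],-.02,w[1]))
print(ctrl.get_obs()["force"])
im,d=ctrl.camera("wrist");cv2.imwrite("pics/w2.png",im[:,:,::-1])
E
```

```text
shift mm [ 1.2 -1.3 -1.4]
rotvec deg [ 0.02 -0.2  -0.31]
shift mm [22.7  3.2 -5.4]
shift mm [44.3  7.8 -8.4]
shift mm [ 69.7  13.2 -11.4]
shift mm [ 87.3  16.9 -16.4]
shift mm [ 92.2  18.  -31.9]
[-1.64008281 -0.85633922 -0.72507734]
```

View pics/w2.png

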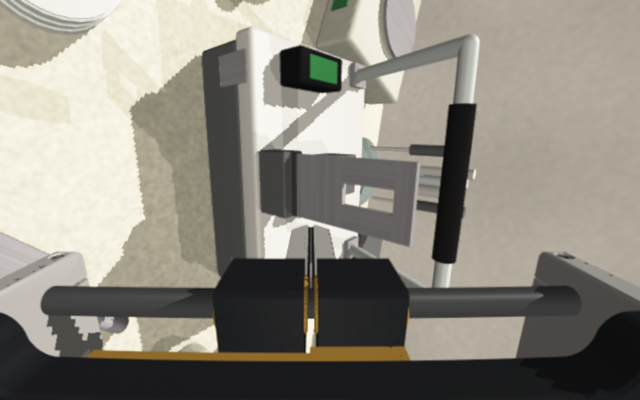

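Emit:
jog_arm(rows=[0.0115, 0.0015, -0.003, 0, 0, 0, 1, 0.0115, 0.0015, -0.0025, 0, 0, 0, 1, 0.0108, 0.0023, -0.0015, 0, 0, 0, 1, 0.0108, 0.0023, -0.0015, 0, 0, 0, 1, 0.0127, 0.0027, -0.0015, 0, 0, 0, 1, 0.0127, 0.0027, -0.0015, 0, 0, 0, 1, 0.0088, 0.0019, -0.0025, 0, 0, 0, 1, 0.0088, 0.0019, -0.0025, 0, 0, 0, 1])

```text
time_s: 2.75
ee_pos: [0.5898, 0.0923, 0.1706]
eef_rot: [1.571, 0.7, 0.214]
force: [-0.6, -1.0, -0.0]
grip_width: 0.0007
```

```bash
python3 - <<'E'
from h import *
togo(ch(-.027,-.02,.1545),Rt(50))
im,d=ctrl.camera("wrist");cv2.imwrite("pics/w3.png",im[:,:,::-1])
E
```

```text
shift mm [  4.7   1.7 -16.1]
rotvec deg [ 0.02 -0.1  -0.23]
```

View pics/w3.png

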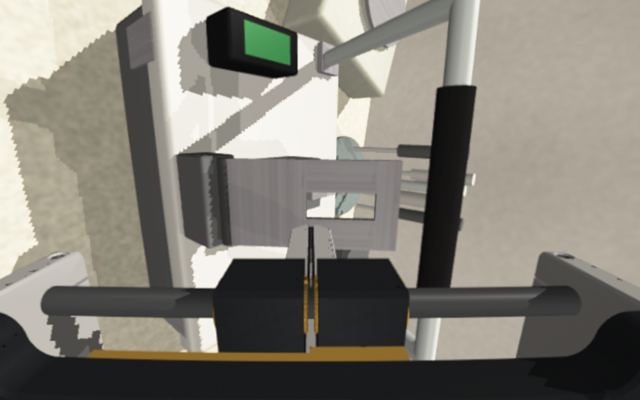

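Emit:
jog_arm(rows=[0.0025, 0.0008, -0.005, 0, 0, 0, 1, 0.0022, 0.0008, -0.005, 0, 0, 0, 1, 0, 0, -0.004, 0, 0, 0, 1, 0, 0, -0.003, 0, 0, 0, 1, 0, 0, 0, 0, 0, 0, 1])

```text
time_s: 3.22
ee_pos: [0.5941, 0.0936, 0.1537]
eef_rot: [1.571, 0.7, 0.213]
force: [-0.5, 0.2, -0.1]
grip_width: 0.0001
```

```bash
python3 - <<'E'
from h import *
togo(ch(-.027,-.02,.1545),Rt(50))
im,d=ctrl.camera("wrist");cv2.imwrite("pics/w4.png",im[:,:,::-1])
im,d=ctrl.camera("scene");cv2.imwrite("pics/s4.png",cv2.resize(im[100:280,300:540,::-1],None,fx=3,fy=3))
E
```

```text
shift mm [0.3 0.5 0.8]
rotvec deg [ 0.01 -0.08 -0.2 ]
```

View pics/w4.png

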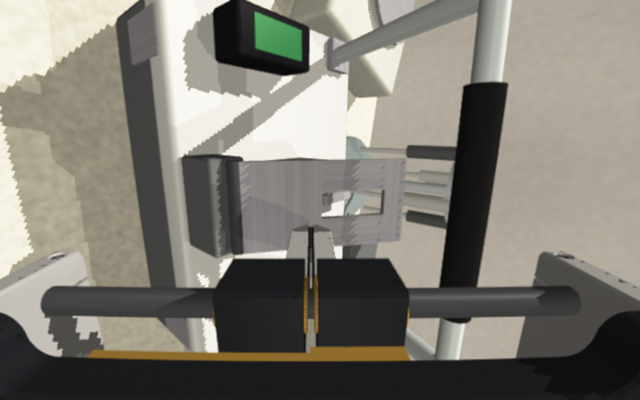

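View pics/s4.png

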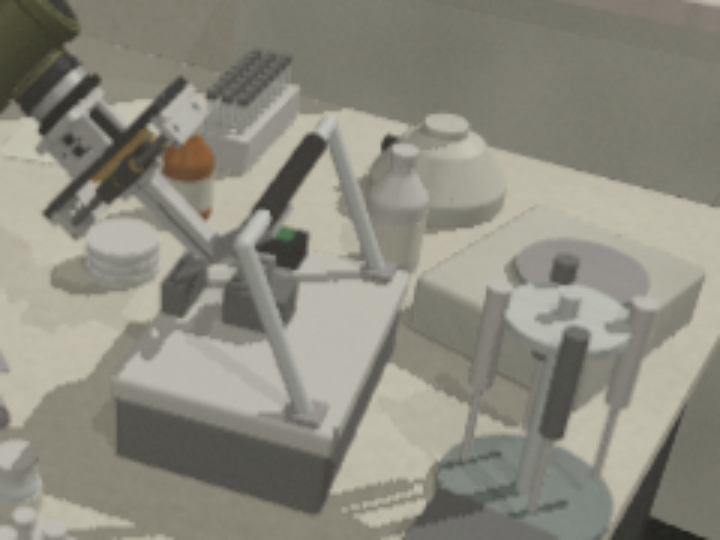

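Emit:
jog_arm(rows=[0, 0, -0.002, 0, 0, 0, 1, 0, 0, -0.002, 0, 0, 0, 1, 0, 0, 0, 0, 0, 0, 1])

```text
time_s: 3.57
ee_pos: [0.5947, 0.0934, 0.15]
eef_rot: [1.571, 0.699, 0.212]
force: [-0.4, 0.9, 2.2]
grip_width: 0.0006
```

Emit:
jog_arm(rows=[0, 0, -0.0015, 0, 0, 0, 1, 0, 0, -0.0015, 0, 0, 0, 1, 0, 0, 0, 0, 0, 0, 1])

```text
time_s: 3.82
ee_pos: [0.5948, 0.0933, 0.1465]
eef_rot: [1.571, 0.7, 0.212]
force: [-0.4, -0.7, 1.9]
grip_width: 0.0005
```

Emit:
jog_arm(rows=[0, 0, -0.0015, 0, 0, 0, 1, 0, 0, -0.0015, 0, 0, 0, 1, 0, 0, 0, 0, 0, 0, 1])

```text
time_s: 4.07
ee_pos: [0.5948, 0.0933, 0.1433]
eef_rot: [1.571, 0.7, 0.212]
force: [0.5, -0.6, 0.9]
grip_width: 0.0004
```

Emit:
jog_arm(rows=[0, 0, -0.001, 0, 0, 0, 1, 0, 0, -0.001, 0, 0, 0, 1, 0, 0, 0, 0, 0, 0, 1])

```text
time_s: 4.32
ee_pos: [0.5948, 0.0933, 0.1414]
eef_rot: [1.571, 0.7, 0.212]
force: [0.6, -0.2, 2.0]
grip_width: 0.0002
```

```bash
python3 - <<'E'
from h import *
im,d=ctrl.camera("scene");m=ctrl.camera_model("scene");np.savez("pics/s5.npz",im=im,d=d);C=cloud(m,d);L=(C-Cc)@Rc
s=(abs(L[...,1])<.03)&(L[...,0]>-.08)&(L[...,0]<.03)&(L[...,2]>.13)&(L[...,2]<.19)&(abs(L[...,1])>.006)
for a in range(-8,4):
    q=L[s&(L[...,0]>a/100)&(L[...,0]<a/100+.01)]
    if len(q):print(a,len(q),np.percentile(q[:,2],[10,50,90]).round(4))
E
```

```text
-8 33 [0.1343 0.1477 0.1726]
-7 30 [0.1516 0.1697 0.1877]
-6 41 [0.1558 0.1725 0.1844]
-5 36 [0.1587 0.1619 0.1754]
-4 34 [0.1337 0.1412 0.1659]
-3 35 [0.1334 0.1401 0.1695]
-2 31 [0.1329 0.1403 0.1746]
-1 28 [0.1733 0.1775 0.179 ]
0 50 [0.1384 0.1795 0.1829]
1 64 [0.1367 0.1612 0.1863]
2 20 [0.1331 0.1836 0.1869]
```

```bash
python3 - <<'E'
from h import *
im,d=ctrl.camera("wrist");cv2.imwrite("pics/w5.png",cv2.resize(im[100:300,160:480,::-1],None,fx=2.5,fy=2.5))
im=np.load("pics/s5.npz")["im"];cv2.imwrite("pics/s5.png",cv2.resize(im[140:230,330:450,::-1],None,fx=6,fy=6,interpolation=cv2.INTER_CUBIC))
E
```

```text
(no output)
```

View pics/w5.png

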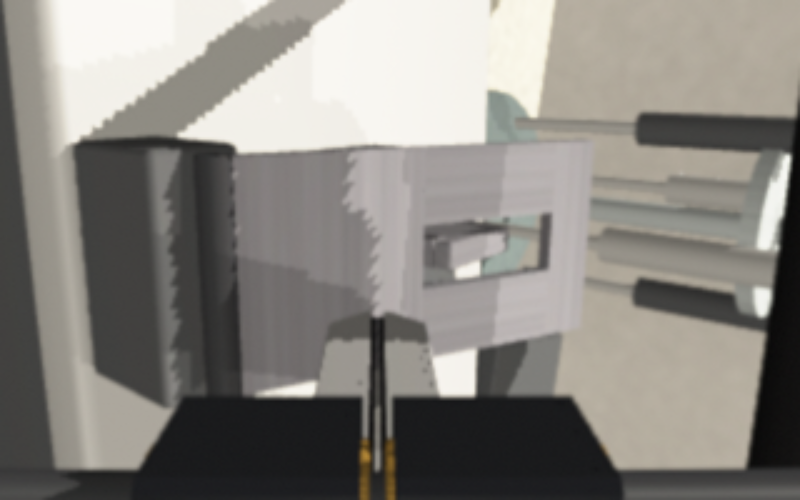

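View pics/s5.png

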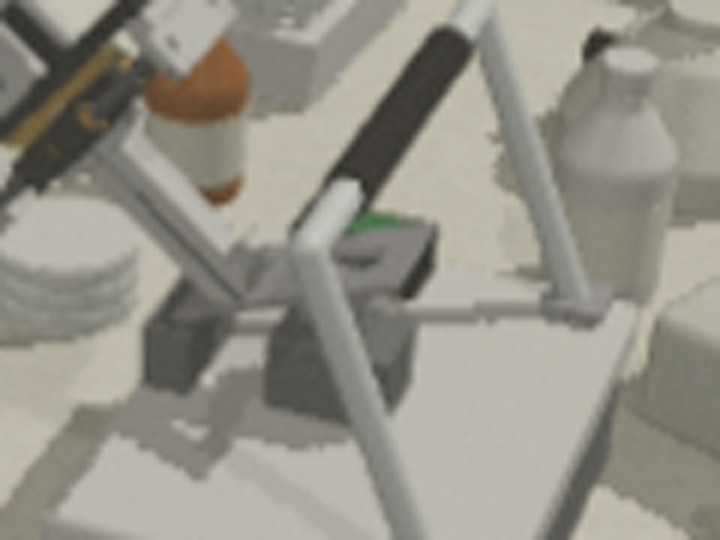

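```bash
python3 - <<'E'
from h import *
m=ctrl.camera_model("wrist");im,d=ctrl.camera("wrist");C=cloud(m,d);L=(C-Cc)@Rc
p,R=pose();print("tcp chest",(p-Cc)@Rc)
for (u,v) in [(300,224),(311,222),(322,224),(311,230),(295,240),(328,240),(270,190),(300,190),(310,180),(320,175),(345,175),(350,220),(390,180),(390,220),(290,200),(340,205),(240,180),(340,197),(350,195),(265,250)]:
    q=(u-160)*2.5,(v-100)*2.5
    print((u,v),"crop",q,L[v,u].round(4))
E
```

```text
tcp chest [-0.02683778 -0.02076951  0.14139081]
(300, 224) crop (350.0, 310.0) [-0.0558 -0.0088  0.1567]
(311, 222) crop (377.5, 305.0) [-0.0494 -0.0081  0.1607]
(322, 224) crop (405.0, 310.0) [-0.0409 -0.0111  0.1634]
(311, 230) crop (377.5, 325.0) [-0.0551 -0.0111  0.1655]
(295, 240) crop (337.5, 350.0) [-0.0765 -0.01    0.1715]
(328, 240) crop (420.0, 350.0) [-0.0649 -0.0097  0.1864]
(270, 190) crop (275.0, 225.0) [-0.0746  0.016   0.1494]
(300, 190) crop (350.0, 225.0) [-0.0561  0.0141  0.1571]
(310, 180) crop (375.0, 200.0) [-0.0481  0.0198  0.1587]
(320, 175) crop (400.0, 187.5) [-0.0422  0.0227  0.1623]
(345, 175) crop (462.5, 187.5) [-0.0247  0.0215  0.1703]
(350, 220) crop (475.0, 300.0) [-0.0191 -0.0117  0.1722]
(390, 180) crop (575.0, 200.0) [0.0133 0.015  0.1861]
(390, 220) crop (575.0, 300.0) [ 0.0176 -0.0176  0.1865]
(290, 200) crop (325.0, 250.0) [-0.0622  0.0082  0.154 ]
(340, 205) crop (450.0, 262.5) [-0.031   0.0017  0.1711]
(240, 180) crop (200.0, 200.0) [-0.09    0.0232  0.1412]
(340, 197) crop (450.0, 242.5) [-0.0301  0.007   0.1703]
(350, 195) crop (475.0, 237.5) [-0.0186  0.0066  0.1711]
(265, 250) crop (262.5, 375.0) [-0.0789 -0.0222  0.1476]
```

```bash
python3 - <<'E'
from h import *
z=np.load("pics/s5.npz");m=ctrl.camera_model("scene");C=cloud(m,z["d"]);p,R=pose()
print(proj(m,[p,p-R[:,0]*.019,p-R[:,0]*.037,p-R[:,0]*.097]))
T=(C-p)@R
s=(abs(T[...,1])<.03)&(abs(T[...,2])<.03)&(T[...,0]>-.12)&(T[...,0]<.02)
q=T[s];
for a in range(-12,2):
    r=q[(q[:,0]>a/100)&(q[:,0]<a/100+.01)]
    if len(r):print(a,len(r),r.min(0).round(3),r.max(0).round(3),np.median(r,0).round(3))
m=ctrl.camera_model("wrist");print(proj(m,[p,p-R[:,0]*.037-R[:,2]*.0097]))
im,d=ctrl.camera("wrist");C=cloud(m,d);T=(C-p)@R
for v in range(214,262,3): print(v,[T[v,u].round(4).tolist() for u in (303,319)])
E
```

```text
[[378.54345349 195.47094589]
 [373.86070054 190.66914071]
 [369.41367156 186.10832553]
 [354.51214301 170.8203426 ]]
-12 40 [-0.12  -0.013 -0.007] [-0.11   0.015  0.013] [-0.115  0.007  0.008]
-11 42 [-0.11  -0.011 -0.008] [-0.1    0.016  0.013] [-0.105  0.005  0.009]
-10 41 [-0.1   -0.015 -0.007] [-0.09   0.014  0.013] [-0.094  0.005  0.008]
-9 40 [-0.09  -0.013 -0.009] [-0.08   0.015  0.013] [-0.085  0.008  0.009]
-8 40 [-0.079 -0.013 -0.011] [-0.07   0.014  0.013] [-0.075  0.006  0.008]
-7 40 [-0.07  -0.011 -0.009] [-0.06   0.015  0.014] [-0.065  0.007  0.009]
-6 40 [-0.06  -0.014 -0.008] [-0.05   0.014  0.016] [-0.055  0.008  0.008]
-5 52 [-0.05  -0.029 -0.01 ] [-0.04   0.015  0.013] [-0.044  0.001  0.008]
-4 41 [-0.04  -0.028 -0.021] [-0.03   0.012  0.014] [-0.035 -0.002  0.007]
-3 47 [-0.03  -0.01  -0.029] [-0.02   0.017  0.01 ] [-0.025  0.005 -0.003]
-2 15 [-0.02   0.009 -0.008] [-0.011  0.023  0.01 ] [-0.017  0.019  0.006]
-1 31 [-0.01  -0.018 -0.029] [-0.     0.027  0.003] [-0.003 -0.005 -0.009]
0 43 [ 0.    -0.028 -0.021] [0.01  0.024 0.005] [ 0.005 -0.004  0.002]
1 48 [ 0.
[... 394 characters left out ...]
, [-0.0338, 0.0055, -0.0113]]
229 [[-0.0397, -0.0048, -0.0113], [-0.0394, 0.0053, -0.0112]]
232 [[-0.0447, -0.0047, -0.0111], [-0.0444, 0.0052, -0.011]]
235 [[-0.0498, -0.0046, -0.0111], [-0.0496, 0.005, -0.011]]
238 [[-0.0555, -0.0044, -0.0114], [-0.0556, 0.0048, -0.0115]]
241 [[-0.0606, -0.0043, -0.0116], [-0.059, 0.0048, -0.011]]
244 [[-0.0641, -0.0042, -0.0112], [-0.064, 0.0046, -0.0112]]
247 [[-0.0678, -0.0041, -0.011], [-0.0672, 0.0045, -0.0108]]
250 [[-0.0724, -0.004, -0.0113], [-0.0717, 0.0044, -0.011]]
253 [[-0.0772, -0.0039, -0.0118], [-0.076, 0.0043, -0.0113]]
256 [[-0.078, -0.0038, -0.0105], [-0.0783, 0.0042, -0.0107]]
259 [[-0.1336, -0.0023, -0.0354], [-0.1332, 0.0024, -0.0352]]
```

Emit:
jog_arm(rows=[-0.015, -0.0032, 0.0128, 0, 0, 0, 1, -0.015, -0.0032, 0.0128, 0, 0, 0, 1, 0, 0, 0, 0, 0, 0, 1, 0, 0, 0, 0, 0, 0, 1])

```text
time_s: 4.85
ee_pos: [0.565, 0.0869, 0.1678]
eef_rot: [1.57, 0.698, 0.212]
force: [-0.7, 0.1, 0.4]
grip_width: 0.0002
```

```bash
python3 - <<'E'
from h import *
p,R=pose()
m=ctrl.camera_model("wrist");im,d=ctrl.camera("wrist");C=cloud(m,d);T=(C-p)@R;L=(C-Cc)@Rc
for v in range(208,262,4): print(v,[T[v,u].round(4).tolist() for u in (303,311,319)])
cv2.imwrite("pics/w6.png",im[:,:,::-1])
for (u,v) in [(270,190),(300,190),(345,175),(370,200)]: print(L[v,u].round(4))
E
```

```text
208 [[0.0087, -0.0061, -0.0119], [0.0114, 0.0003, -0.0111], [0.0161, 0.007, -0.0098]]
212 [[0.0086, -0.0061, -0.0086], [0.0128, 0.0003, -0.0074], [0.0154, 0.007, -0.0066]]
216 [[0.0087, -0.0061, -0.0052], [0.0124, 0.0003, -0.0041], [0.0152, 0.007, -0.0032]]
220 [[0.0102, -0.0062, -0.0014], [0.0117, 0.0003, -0.0009], [0.0158, 0.007, 0.0004]]
224 [[0.0086, -0.0061, 0.0015], [0.0118, 0.0003, 0.0026], [0.0162, 0.0071, 0.0041]]
228 [[-0.0376, -0.0049, -0.0112], [-0.0334, 0.0003, -0.0098], [-0.0371, 0.0054, -0.0111]]
232 [[-0.0461, -0.0047, -0.0117], [-0.0404, 0.0002, -0.0096], [-0.0446, 0.0052, -0.0111]]
236 [[-0.0514, -0.0045, -0.0111], [-0.0483, 0.0002, -0.0099], [-0.0513, 0.005, -0.011]]
240 [[-0.0594, -0.0043, -0.0117], [-0.0537, 0.0002, -0.0095], [-0.0575, 0.0048, -0.011]]
244 [[-0.0629, -0.0042, -0.0108], [-0.0608, 0.0002, -0.0099], [-0.0637, 0.0046, -0.0111]]
248 [[-0.0706, -0.004, -0.0117], [-0.0663, 0.0002, -0.0098], [-0.0688, 0.0045, -0.0109]]
252 [[-0.0751, -0.0039, -0.0114], [-0.0705, 0.0002, -0.0094], [-0.075, 0.0043, -0.0114]]
256 [[-0.0789, -0.0038, -0.011], [-0.0758, 0.0002, -0.0095], [-0.0784, 0.0042, -0.0107]]
260 [[-0.1342, -0.0023, -0.0353], [-0.081, 0.0002, -0.0098], [-0.134, 0.0024, -0.0352]]
[-0.0796  0.0082  0.1471]
[-0.0574  0.006   0.157 ]
[-0.0184  0.0149  0.1728]
[ 0.0079 -0.0098  0.1835]
```

View pics/w6.png

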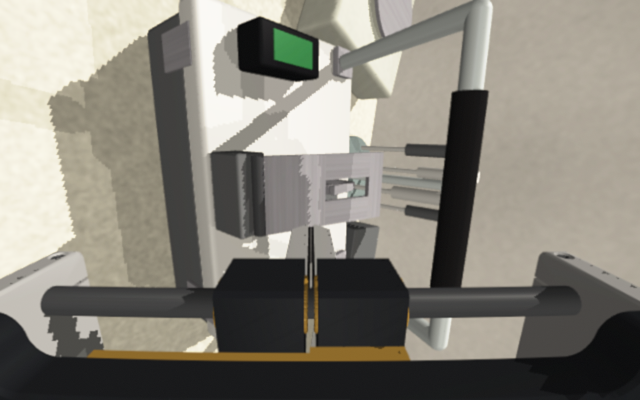

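```bash
python3 - <<'E'
from h import *
p,R=pose()
m=ctrl.camera_model("scene");im,d=ctrl.camera("scene");C=cloud(m,d);T=(C-p)@R
print(proj(m,[p-R[:,0]*k for k in (0,.019,.03,.04)]).round(1))
for k in np.arange(-.06,.011,.005):
    u,v=proj(m,[p+R[:,0]*k+R[:,2]*.008])[0];print(round(k,3),T[int(round(v)),int(round(u))].round(3))
u,v=proj(m,[p])[0].astype(int)
cv2.imwrite("pics/s6.png",cv2.resize(im[v-40:v+40,u-50:u+50,::-1],None,fx=7,fy=7,interpolation=cv2.INTER_CUBIC))
E
```

```text
[[368.8 185.4]
 [364.1 180.5]
 [361.3 177.7]
 [358.8 175.2]]
-0.06 [-0.061  0.003  0.011]
-0.055 [-0.055  0.     0.009]
-0.05 [-0.05  -0.001  0.008]
-0.045 [-0.045  0.003  0.01 ]
-0.04 [-0.038 -0.001  0.007]
-0.035 [-0.035 -0.001  0.007]
-0.03 [-0.031 -0.001  0.008]
-0.025 [ 0.015 -0.21  -0.287]
-0.02 [ 0.021 -0.202 -0.272]
-0.015 [-0.007 -0.037 -0.043]
-0.01 [-0.004 -0.031 -0.035]
-0.005 [ 0.    -0.022 -0.025]
-0.0 [ 0.005 -0.018 -0.017]
0.005 [ 0.007 -0.008 -0.003]
0.01 [ 0.01  -0.003  0.004]
```

View pics/s6.png

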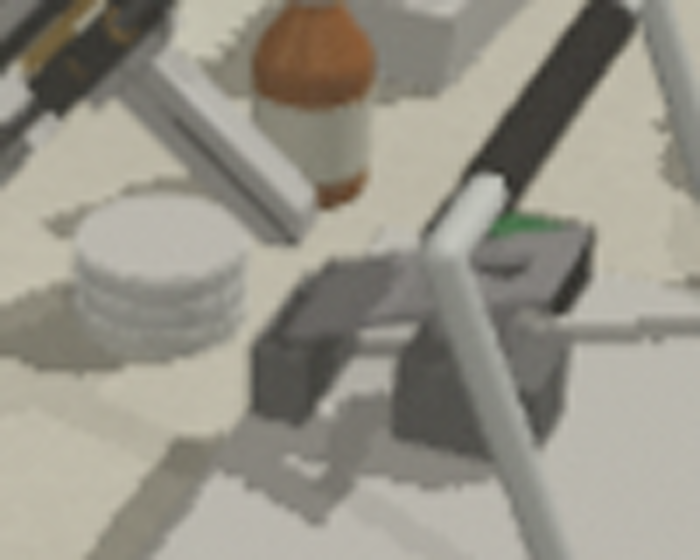

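```bash
python3 - <<'E'
from h import *
togo(ch(-.006,-.02,.160),Rt(50))
E
```

```text
shift mm [49.8 11.4 -6.8]
rotvec deg [ 0.01 -0.1  -0.16]
```

Emit:
jog_arm(rows=[0.025, 0.0057, 0, 0, 0, 0, 1, 0.025, 0.0057, 0, 0, 0, 0, 1, 0, 0, -0.008, 0, 0, 0, 1, 0, 0, -0.005, 0, 0, 0, 1, 0, 0, -0.005, 0, 0, 0, 1, 0, 0, -0.004, 0, 0, 0, 1, 0, 0, -0.003, 0, 0, 0, 1, 0, 0, 0, 0, 0, 0, 1])

```text
time_s: 5.62
ee_pos: [0.6149, 0.0984, 0.1405]
eef_rot: [1.571, 0.702, 0.212]
force: [-1.0, 0.5, 0.5]
grip_width: 0.0003
```

```bash
cat > hasp.py <<'E'
from h import *
togo(ch(-.006,-.02,.1345),Rt(50))
m=ctrl.camera_model("wrist");im,d=ctrl.camera("wrist");C=cloud(m,d);L=(C-Cc)@Rc
s=(abs(L[...,1])<.028)&(abs(L[...,1])>.014)&(L[...,2]>.13)&(L[...,2]<.25)&(L[...,1]>0)
for a in range(-9,4):
    q=L[s&(L[...,0]>a/100)&(L[...,0]<a/100+.01)]
    if len(q):print(a,len(q),np.percentile(q[:,2],[10,50,90]).round(4))
E
python3 hasp.py
```

```text
shift mm [ 0.1  0.  -6. ]
rotvec deg [ 0.02 -0.21 -0.15]
-9 649 [0.1363 0.1447 0.1459]
-8 458 [0.1458 0.1471 0.1482]
-7 391 [0.1483 0.1494 0.1505]
-6 361 [0.1506 0.1517 0.1528]
-5 325 [0.153  0.1541 0.1552]
-4 292 [0.1551 0.1563 0.1576]
-3 265 [0.1576 0.1587 0.1599]
-2 239 [0.1601 0.161  0.1623]
-1 362 [0.1625 0.1643 0.2493]
0 331 [0.165  0.1666 0.2463]
1 183 [0.167  0.1681 0.1692]
2 111 [0.1693 0.1699 0.1707]
```

Hasp now at about 13°; continue down with the force watched.

Emit:
jog_arm(rows=[0, 0, -0.004, 0, 0, 0, 1, 0, 0, -0.003, 0, 0, 0, 1, 0, 0, -0.001, 0, 0, 0, 1, 0, 0, 0, 0, 0, 0, 1])

```text
time_s: 6.0
ee_pos: [0.6149, 0.0983, 0.1337]
eef_rot: [1.571, 0.7, 0.212]
force: [-0.2, 0.2, 0.3]
grip_width: 0.0002
```

```bash
python3 hasp.py|tail -4
```

```text
-1 324 [0.1531 0.1542 0.2494]
0 345 [0.1542 0.1558 0.2468]
1 152 [0.155  0.1557 0.1564]
2 131 [0.1562 0.1568 0.1574]
```

Emit:
jog_arm(rows=[0, 0, -0.003, 0, 0, 0, 1, 0, 0, -0.002, 0, 0, 0, 1, 0, 0, 0, 0, 0, 0, 1])

```text
time_s: 6.3
ee_pos: [0.615, 0.0983, 0.1291]
eef_rot: [1.571, 0.7, 0.212]
force: [0.0, 0.1, -0.0]
grip_width: 0.0004
```

Emit:
jog_arm(rows=[0, 0, -0.001, 0, 0, 0, 1, 0, 0, 0, 0, 0, 0, 1])

```text
time_s: 6.47
ee_pos: [0.6151, 0.0984, 0.1286]
eef_rot: [1.571, 0.699, 0.212]
force: [-1.8, -1.1, 3.9]
grip_width: 0.0003
```

```bash
python3 hasp.py|tail -4
```

```text
0 326 [0.1444 0.2436 0.2463]
1 123 [0.1443 0.1447 0.1453]
2 119 [0.1443 0.1447 0.1452]
3 9 [0.1439 0.1442 0.1443]
```

Emit:
jog_arm(rows=[0, 0, -0.001, 0, 0, 0, 1, 0, 0, 0, 0, 0, 0, 1, 0, 0, 0, 0, 0, 0, 1])

```text
time_s: 6.77
ee_pos: [0.6154, 0.0984, 0.1285]
eef_rot: [1.57, 0.698, 0.212]
force: [-8.3, -1.5, 12.3]
grip_width: 0.0002
```

Emit:
jog_arm(rows=[-0.01, -0.002, 0.012, 0, 0, 0, 1, -0.03, -0.006, 0.025, 0, 0, 0, 1, -0.03, -0.006, 0.025, 0, 0, 0, 1, -0.03, -0.006, 0.025, 0, 0, 0, 1, 0, 0, 0, 0, 0, 0, 1, 0, 0, 0, 0, 0, 0, 1])

```text
time_s: 7.27
ee_pos: [0.5436, 0.0859, 0.1953]
eef_rot: [1.575, 0.691, 0.221]
force: [0.8, -0.1, 0.3]
grip_width: 0.0008
```

```bash
python3 - <<'E'
from h import *
m=ctrl.camera_model("wrist");im,d=ctrl.camera("wrist");C=cloud(m,d);L=(C-Cc)@Rc
cv2.imwrite("pics/w7.png",im[:,:,::-1]);np.savez("pics/w7.npz",im=im,d=d,**{k:np.array(m[k]) for k in m})
s=(abs(L[...,1])<.028)&(abs(L[...,1])>.014)&(L[...,2]>.13)&(L[...,2]<.22)
for a in range(-9,5):
    q=L[s&(L[...,0]>a/100)&(L[...,0]<a/100+.01)]
    if len(q):print(a,len(q),np.percentile(q[:,2],[10,50,90]).round(4))
# staple
s=(L[...,2]>.150)&(L[...,2]<.19)&(abs(L[...,1])<.03)&(abs(L[...,0]+.015)<.04)
q=L[s];print("staple",len(q),q.min(0).round(4),q.max(0).round(4),np.median(q,0).round(4))
t=q[q[:,2]>.169];print("top",len(t),t.min(0).round(4),t.max(0).round(4),t.mean(0).round(4))
# lid outline, hasp outline edges
s=(abs(L[...,2]-.145)<.003)&(abs(L[...,1])<.045)&(L[...,0]>-.08)&(L[...,0]<.05)
q=L[s];print("hasp rect",cv2.minAreaRect(q[:,:2].astype(np.float32)))
E
```

```text
-9 464 [0.1355 0.1441 0.1457]
-8 256 [0.1441 0.1447 0.1454]
-7 230 [0.144  0.1448 0.1454]
-6 216 [0.1442 0.1447 0.1453]
-5 193 [0.1443 0.1448 0.1454]
-4 183 [0.1441 0.1448 0.1454]
-3 164 [0.1442 0.1448 0.1454]
-2 152 [0.1441 0.1447 0.1453]
-1 150 [0.1442 0.1449 0.1454]
0 136 [0.1442 0.1448 0.1453]
1 127 [0.1443 0.1448 0.1453]
2 114 [0.1443 0.1448 0.1453]
3 9 [0.1442 0.1446 0.1447]
staple 358 [-0.0323 -0.0009  0.1501] [0.001  0.0072 0.1719] [-0.0254  0.0042  0.1679]
top 164 [-0.0323 -0.0007  0.1692] [0.0007 0.0072 0.1719] [-0.0166  0.0034  0.1706]
hasp rect ((-0.024462567642331123, 0.0029477179050445557), (0.0604674331843853, 0.11129347234964371), 89.6920394897461)
```

View pics/w7.png

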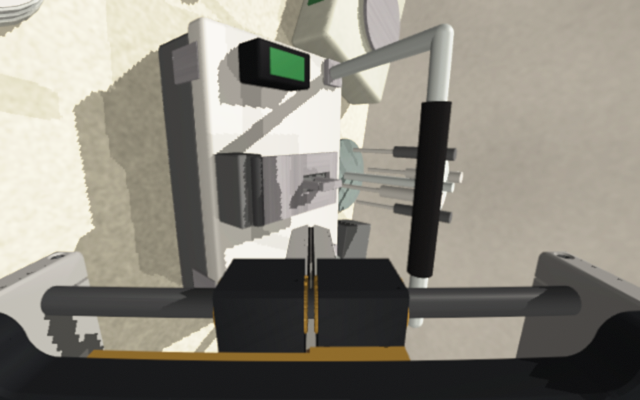

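```bash
python3 - <<'E'
from h import *
togo(np.array([.440,-.328,.20]),Rt(0,9.7))
E
```

```text
shift mm [-103.8 -414.     6. ]
rotvec deg [-9.92 49.3  -2.52]
```

Emit:
jog_arm(rows=[-0.03, 0, 0.02, 0, 0, 0, 0, -0.0067, -0.0345, 0.0, -0.83, 4.11, -0.21, 0, -0.0067, -0.0345, 0.0, -0.83, 4.11, -0.21, 0, -0.0067, -0.0345, 0.0, -0.83, 4.11, -0.21, 0, -0.0067, -0.0345, 0.0, -0.83, 4.11, -0.21, 0, -0.0067, -0.0345, 0.0, -0.83, 4.11, -0.21, 0, -0.0067, -0.0345, 0.0, -0.83, 4.11, -0.21, 0, -0.0067, -0.0345, 0.0, -0.83, 4.11, -0.21, 0])

```text
time_s: 7.98
ee_pos: [0.4669, -0.1569, 0.2123]
eef_rot: [1.6, 1.21, 0.218]
force: [0.1, 0.6, 0.4]
grip_width: 0.0503
```

Emit:
jog_arm(rows=[-0.0055, -0.0345, 0.0, -0.83, 4.11, -0.21, 0, -0.0055, -0.0345, 0.0, -0.83, 4.11, -0.21, 0, -0.0055, -0.0345, 0.0, -0.83, 4.11, -0.21, 0, -0.0055, -0.0345, -0.005, -0.83, 4.11, -0.21, 0, -0.0055, -0.0345, -0.005, -0.83, 4.11, -0.21, 0, 0, 0, 0, 0, 0, 0, 0, 0, 0, 0, 0, 0, 0, 0])

```text
time_s: 8.57
ee_pos: [0.44, -0.328, 0.2]
eef_rot: [-2.669, 1.564, 2.214]
force: [-0.3, 1.0, 0.0]
grip_width: 0.0933
```

```bash
cat > pin.py <<'E'
from h import *
import sys
n=sys.argv[1]
p,R=pose();m=ctrl.camera_model("wrist");im,d=ctrl.camera("wrist");C=cloud(m,d);T=(C-p)@R
cv2.imwrite(f"pics/{n}.png",im[:,:,::-1]);np.savez(f"pics/{n}.npz",im=im,d=d,p=p,R=R,**{k:np.array(m[k]) for k in m})
s=(C[...,2]>.046)&(C[...,2]<.058)&(np.hypot(C[...,0]-.44,C[...,1]+.328)<.05)&(im.max(2)<110)
q=C[s];print(len(q));r=cv2.minAreaRect(q[:,:2].astype(np.float32));print("handle top",r,np.median(q[:,2]))
s=(C[...,2]>.036)&(C[...,2]<.048)&(C[...,1]>-.30)&(C[...,1]<-.18)&(abs(C[...,0]-.43)<.04)
q=C[s];print("shaft",len(q))
for y in np.arange(-.30,-.19,.01):
    k=q[(q[:,1]>y)&(q[:,1]<y+.01)]
    if len(k): print(round(y,3),len(k),k[:,0].min().round(4),k[:,0].max().round(4),k[:,2].max().round(4))
togo(np.array([.440,-.328,.20]),Rt(0,9.7))
E
python3 pin.py w8
```

```text
870
handle top ((0.4399425685405731, -0.32535281777381897), (0.028808116912841797, 0.050004079937934875), 10.045358657836914) 0.051631419775863246
shaft 834
-0.3 78 0.4288 0.4485 0.0475
-0.29 72 0.427 0.439 0.0438
-0.28 73 0.4253 0.4372 0.0436
-0.27 73 0.4237 0.4354 0.0437
-0.26 74 0.4218 0.4337 0.0443
-0.25 76 0.4201 0.432 0.0438
-0.24 78 0.4095 0.4301 0.0435
-0.23 137 0.4082 0.4378 0.0439
-0.22 121 0.4074 0.4367 0.0435
-0.21 52 0.4149 0.4261 0.0432
shift mm [ 0.1 -0.7 -1.1]
rotvec deg [-0.21 -0.13 -0.1 ]
```

View pics/w8.png

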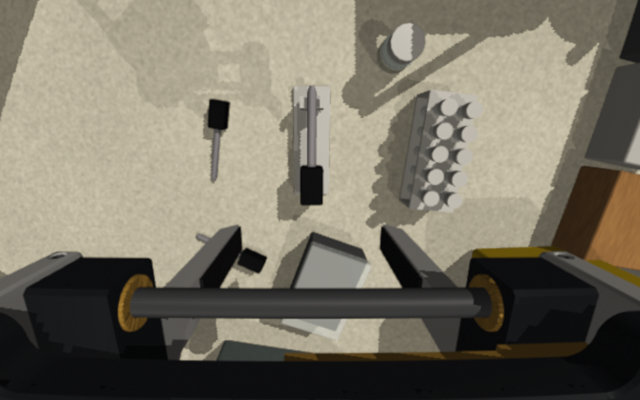

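Emit:
jog_arm(rows=[0, 0.0012, -0.034, -0.2, -0.1, 0.1, 0.3, 0, 0.0012, -0.034, 0, 0, 0, 0.3, 0, 0, -0.034, 0, 0, 0, 0.3, 0, 0, -0.034, 0, 0, 0, 0.3, 0, 0, -0.034, 0, 0, 0, 0.3, 0, 0, 0, 0, 0, 0, 0.3, 0, 0, 0, 0, 0, 0, 0.3])

```text
time_s: 9.2
ee_pos: [0.4391, -0.3243, 0.0333]
eef_rot: [-0.58, 1.569, -1.978]
force: [0.5, 0.3, 1.3]
grip_width: 0.0659
```

```bash
python3 pin.py w9; python3 - <<'E'
from h import *
togo(np.array([.440,-.3255,-.011]),Rt(0,9.9))
z=np.load("pics/w9.npz");d=z["d"];p,R=z["p"],z["R"]
m={k:z[k] for k in ("K","dist","extrinsics")};C=cloud(m,d);T=(C-p)@R
s=(abs(T[...,2])<.02)&(abs(T[...,1])<.08)&(T[...,0]>-.08)&(T[...,0]<.0)&(C[...,2]>.055)
q=T[s];print(len(q),q[:,0].max())
for sg in (1,-1):
    k=q[(q[:,1]*sg>0)&(q[:,0]>-.06)];print(k.min(0).round(4),k.max(0).round(4))
E
```

```text
2645
handle top ((0.4399077296257019, -0.3248240351676941), (0.029665375128388405, 0.049396026879549026), 9.653387069702148) 0.051543287202453186
shaft 2827
-0.3 267 0.4286 0.4498 0.0479
-0.29 222 0.4269 0.4396 0.0442
-0.28 228 0.4252 0.4378 0.0444
-0.27 236 0.4236 0.436 0.0436
-0.26 251 0.4218 0.4345 0.0437
-0.25 264 0.4193 0.4332 0.0441
-0.24 291 0.4089 0.4313 0.0438
-0.23 498 0.4072 0.4382 0.044
-0.22 416 0.4064 0.437 0.0448
-0.21 154 0.4149 0.4258 0.0444
shift mm [  0.   -2.7 165. ]
rotvec deg [ 0.25  0.09 -0.17]
shift mm [  0.   -0.2 -46. ]
rotvec deg [0.25 0.09 0.03]
2284 -0.029681001793042616
[-0.06    0.0329 -0.0119] [-0.0302  0.0451  0.0066]
[-0.06   -0.0447 -0.0117] [-0.0297 -0.0324  0.0066]
```

View pics/w9.png

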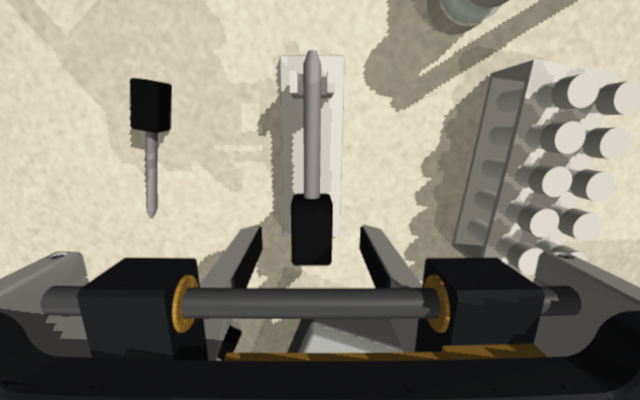

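Emit:
jog_arm(rows=[0, 0, -0.012, 0.2, 0, 0, 0.3, 0, -0.0005, -0.012, 0, 0, 0, 0.3, 0, 0, -0.01, 0, 0, 0, 0.3, 0, 0, -0.009, 0, 0, 0, 0.3, 0, 0, 0, 0, 0, 0, 0.3])

```text
time_s: 9.67
ee_pos: [0.4383, -0.3254, -0.0115]
eef_rot: [-2.232, 1.568, 2.651]
force: [-0.8, 0.1, -1.0]
grip_width: 0.066
```

```bash
python3 pin.py w10|tail -4;  python3 - <<'E'
from h import *
togo(np.array([.440,-.325,-.011]),Rt(0,9.9))
E
```

```text
-0.22 736 0.4062 0.437 0.0442
-0.21 248 0.4151 0.4262 0.0434
shift mm [  1.3  -2.3 210.5]
rotvec deg [-0.02 -0.08 -0.11]
shift mm [ 1.3  0.7 -0.5]
rotvec deg [-0.02 -0.08  0.09]
```

View pics/w10.png

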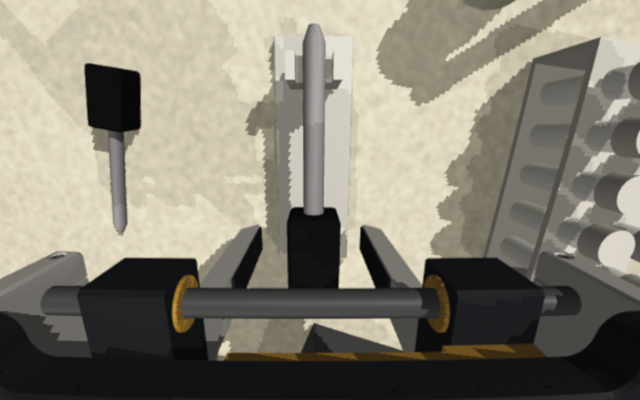

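Fingers straddle the handle (handle top at (313,215–290), tips beside it). Close with x nudged 1 mm.

Emit:
jog_arm(rows=[0.0013, 0.0005, 0, 0, 0, 0, 0.4, 0, 0, 0, 0, 0, 0, 0.6, 0, 0, 0, 0, 0, 0, 0.9, 0, 0, 0, 0, 0, 0, 0.9, 0, 0, 0, 0, 0, 0, 0.9, 0, 0, 0, 0, 0, 0, 0.9], squeeze=35)

```text
time_s: 10.22
ee_pos: [0.4405, -0.3257, -0.0093]
eef_rot: [0.012, 1.57, -1.388]
force: [-0.3, 0.3, 1.4]
grip_width: 0.0299
```

Emit:
jog_arm(rows=[0, 0, 0.015, 0, 0, 0, 0.9, 0, 0, 0.025, 0, 0, 0, 0.9, 0, 0, 0.035, 0, 0, 0, 0.9, 0, 0, 0.035, 0, 0, 0, 0.9, 0, 0, 0.035, 0, 0, 0, 0.9, 0, 0, 0, 0, 0, 0, 0.9])

```text
time_s: 10.72
ee_pos: [0.4425, -0.3273, 0.1423]
eef_rot: [0.634, 1.561, -0.766]
force: [0.6, -0.5, -2.5]
grip_width: 0.0299
```

```bash
python3 - <<'E'
from h import *
p,R=pose();m=ctrl.camera_model("wrist");im,d=ctrl.camera("wrist");C=cloud(m,d);T=(C-p)@R
cv2.imwrite("pics/w11.png",im[:,:,::-1])
s=(T[...,2]<-.02)&(T[...,2]>-.135)&(abs(T[...,1])<.03)&(T[...,0]>-.09)&(T[...,0]<-.0)
q=T[s]
for a in range(-14,-1):
    k=q[(q[:,2]>a/100)&(q[:,2]<a/100+.01)]
    if len(k):print(a,len(k),"y",k[:,1].min().round(4),k[:,1].max().round(4),"x min",np.percentile(k[:,0],2).round(4),k[:,0].max().round(4))
print(q[:,2].min())
E
```

```text
-13 153 y -0.0048 0.0046 x min -0.0512 -0.0455
-12 454 y -0.006 0.0057 x min -0.0527 -0.0445
-11 464 y -0.0061 0.0058 x min -0.0527 -0.0454
-10 455 y -0.0061 0.0059 x min -0.0528 -0.045
-9 425 y -0.0056 0.006 x min -0.0528 -0.0439
-8 399 y -0.0057 0.006 x min -0.0528 -0.0451
-7 396 y -0.0058 0.0055 x min -0.0527 -0.0455
-6 377 y -0.0059 0.0057 x min -0.0527 -0.0451
-5 347 y -0.0059 0.0058 x min -0.0528 -0.0452
-4 340 y -0.0054 0.0058 x min -0.0526 -0.0458
-3 1077 y -0.0147 0.0152 x min -0.0619 -0.0337
-0.1258968910297493
```

View pics/w11.png

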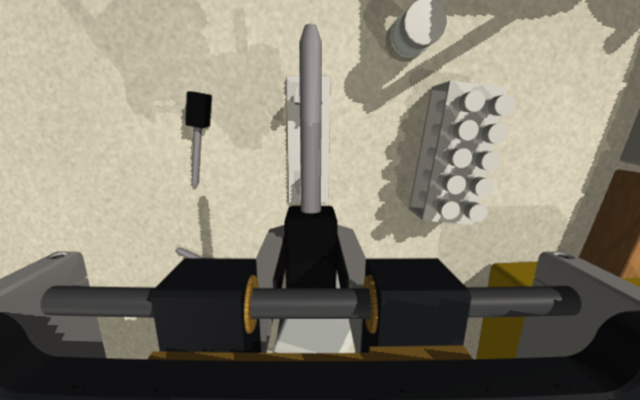

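```bash
cat >> h.py <<'E'
GX,GZ=-.0467,-.001
def tcp_for_seat(P,R): return P-R@np.array([GX,0,GZ-.055])
E
python3 - <<'E'
from h import *
R=Rt(50,12)
togo(tcp_for_seat(ch(-.0155,-.21,.154),R),R)
togo(tcp_for_seat(ch(-.0155,.002,.154),R),R)
E
```

```text
shift mm [250.3 189.8 -14.8]
rotvec deg [  9.71 -48.84   2.18]
shift mm [206.2 397.2 -14.8]
rotvec deg [  9.71 -48.84   2.18]
```

Emit:
jog_arm(rows=[0, 0, 0.035, 0, 0, 0, 0.9, 0, 0, 0.035, 0, 0, 0, 0.9, 0.025, 0.019, 0.02, 0.97, -4.88, 0.22, 0.9, 0.025, 0.019, 0.01, 0.97, -4.88, 0.22, 0.9, 0.025, 0.019, 0, 0.97, -4.88, 0.22, 0.9, 0.025, 0.019, 0, 0.97, -4.88, 0.22, 0.9, 0.025, 0.019, 0, 0.97, -4.88, 0.22, 0.9, 0.025, 0.019, 0, 0.97, -4.88, 0.22, 0.9])

```text
time_s: 11.43
ee_pos: [0.591, -0.2108, 0.2342]
eef_rot: [1.585, 1.048, 0.207]
force: [1.0, 0.6, -2.4]
grip_width: 0.0298
```

Emit:
jog_arm(rows=[0.025, 0.019, 0, 0.97, -4.88, 0.22, 0.9, 0.025, 0.019, 0, 0.97, -4.88, 0.22, 0.9, 0.025, 0.019, 0, 0.97, -4.88, 0.22, 0.9, 0.025, 0.019, 0, 0.97, -4.88, 0.22, 0.9, 0, 0, -0.03, 0, 0, 0, 0.9, 0, 0, -0.03, 0, 0, 0, 0.9, 0, 0, 0, 0, 0, 0, 0.9, 0, 0, 0, 0, 0, 0, 0.9])

```text
time_s: 12.1
ee_pos: [0.6897, -0.1354, 0.1732]
eef_rot: [1.578, 0.706, 0.218]
force: [0.3, -0.0, -2.1]
grip_width: 0.0297
```

```bash
python3 - <<'E'
from h import *
R=Rt(50,12)
togo(tcp_for_seat(ch(-.0155,-.21,.154),R),R)
im,d=ctrl.camera("wrist");cv2.imwrite("pics/w12.png",im[:,:,::-1])
im,d=ctrl.camera("scene");cv2.imwrite("pics/s12.png",im[:,:,::-1])
E
```

```text
shift mm [  2.2  -1.4 -49.2]
rotvec deg [-0.21 -0.53 -0.2 ]
```

View pics/w12.png

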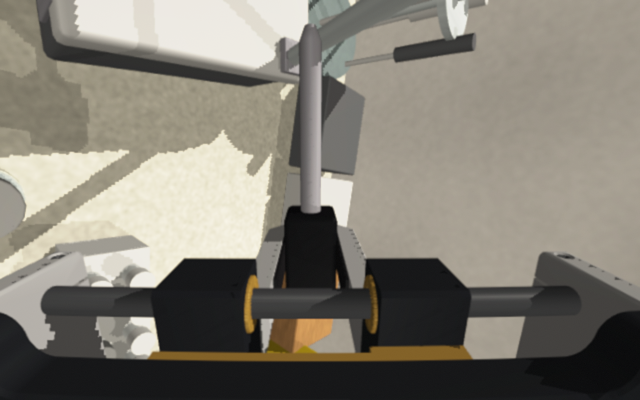

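View pics/s12.png

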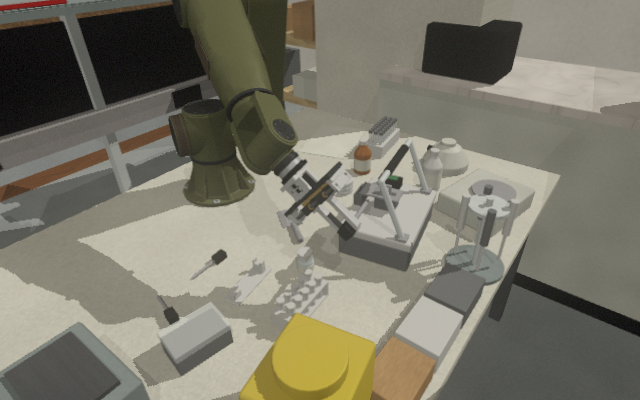

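Emit:
jog_arm(rows=[0.001, -0.0007, -0.025, -0.1, -0.25, -0.1, 0.9, 0.001, -0.0007, -0.024, -0.1, -0.25, -0.1, 0.9, 0, 0, 0, 0, 0, 0, 0.9, -0.0042, 0.0196, 0, 0, 0, 0, 0.9, -0.0042, 0.0196, 0, 0, 0, 0, 0.9, -0.0042, 0.0196, 0, 0, 0, 0, 0.9, -0.0042, 0.0196, 0, 0, 0, 0, 0.9, 0, 0, 0, 0, 0, 0, 0.9])

```text
time_s: 12.87
ee_pos: [0.6759, -0.0559, 0.1293]
eef_rot: [1.567, 0.692, 0.21]
force: [0.2, -0.0, -1.7]
grip_width: 0.0297
```

```bash
cat > look.py <<'E'
from h import *
import sys
n=sys.argv[1]
R0=Rt(50,12);p,R=pose()
togo(tcp_for_seat(ch(-.0155,.002,.154),R0),R0)
seat=p+R@[GX,0,GZ-.055];tip=p+R@[GX,0,GZ-.125]
print("kin seat in chest",((seat-Cc)@Rc).round(4),"tip",((tip-Cc)@Rc).round(4),"dir",(Rc.T@-R[:,2]).round(4))
m=ctrl.camera_model("wrist");im,d=ctrl.camera("wrist");C=cloud(m,d);L=(C-Cc)@Rc;T=(C-p)@R
cv2.imwrite(f"pics/{n}.png",im[:,:,::-1])
# shaft pixels in tool frame
s=(T[...,2]<-.03)&(T[...,2]>-.135)&(abs(T[...,1])<.012)&(abs(T[...,0]-GX)<.012);q=T[s]
for a in range(-13,-3,2):
    k=q[(q[:,2]>a/100)&(q[:,2]<a/100+.01)]
    if len(k)>20:print("shaft",a,len(k),k[:,1].min().round(4),k[:,1].max().round(4),"top",np.percentile(k[:,0],2).round(4))
s&=False
pin=(T[...,2]<-.02)&(T[...,2]>-.135)&(abs(T[...,1])<.010)&(abs(T[...,0]-GX)<.010)
s=(L[...,2]>.150)&(L[...,2]<.19)&(abs(L[...,1])<.02)&(abs(L[...,0]+.015)<.03)&~pin
t=L[s&(L[...,2]>.168)]
if len(t):print("staple top",len(t),t.min(0).round(4),t.max(0).round(4))
s=(abs(L[...,2]-.145)<.003)&(abs(L[...,1])<.045)&(L[...,0]>-.08)&(L[...,0]<.05)
q=L[s]
if len(q)>50:print("hasp rect",cv2.minAreaRect(q[:,:2].astype(np.float32)),np.median(q[:,2]))
E
python3 look.py w13
```

```text
shift mm [-28.1 126.5  -5.4]
rotvec deg [ 0.07  0.37 -0.17]
kin seat in chest [-0.0147 -0.1276  0.159 ] tip [-0.0149 -0.0576  0.1588] dir [-0.0029  1.     -0.0026]
shaft -13 153 -0.005 0.0039 top -0.0514
shaft -11 468 -0.0063 0.0056 top -0.0528
shaft -9 419 -0.0064 0.0052 top -0.0526
shaft -7 394 -0.006 0.0053 top -0.0527
shaft -5 366 -0.0062 0.0055 top -0.0529
```

View pics/w13.png

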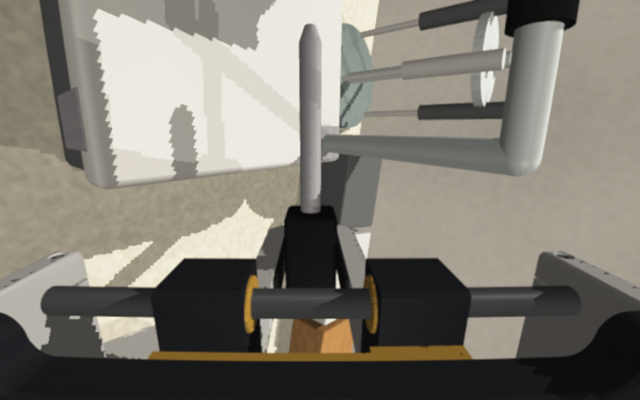

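Emit:
jog_arm(rows=[-0.0042, 0.0196, -0.003, 0, 0.2, -0.1, 0.9, -0.0042, 0.0196, -0.0022, 0, 0.17, -0.07, 0.9, 0, 0, 0, 0, 0, 0, 0.9, 0, 0, 0, 0, 0, 0, 0.9])

```text
time_s: 13.25
ee_pos: [0.668, -0.0194, 0.123]
eef_rot: [1.569, 0.699, 0.206]
force: [0.5, -1.0, -2.2]
grip_width: 0.0298
```

```bash
python3 look.py w14; python3 - <<'E'
from h import *
m=ctrl.camera_model("scene");im,d=ctrl.camera("scene");C=cloud(m,d);L=(C-Cc)@Rc
np.savez("pics/s14.npz",im=im,d=d)
p,R=pose();tip=p+R@[GX,0,GZ-.125]
print(proj(m,[tip,LOOP,ch(-.0155,.002,.165)]))
cv2.imwrite("pics/s14.png",cv2.resize(im[130:230,330:450,::-1],None,fx=6,fy=6,interpolation=cv2.INTER_CUBIC))
s=(abs(L[...,0]+.015)<.02)&(L[...,1]>-.08)&(L[...,1]<.02)&(L[...,2]>.146)&(L[...,2]<.18)
v,u=np.where(s)
for a in range(-8,2):
    k=L[s&(L[...,1]>a/100)&(L[...,1]<a/100+.01)]
    if len(k):print(a,len(k),k.min(0).round(4),k.max(0).round(4))
E
```

```text
shift mm [-20.3  90.    0.9]
rotvec deg [ 0.1  -0.03  0.1 ]
kin seat in chest [-0.0143 -0.0902  0.153 ] tip [-0.0141 -0.0202  0.1529] dir [ 0.0018  1.     -0.0016]
shaft -13 453 -0.0118 0.0044 top -0.0509
shaft -11 471 -0.0063 0.0056 top -0.0529
shaft -9 416 -0.0064 0.0052 top -0.0529
shaft -7 396 -0.006 0.0054 top -0.0528
shaft -5 365 -0.0062 0.0055 top -0.0527
hasp rect ((-0.021007053554058075, -0.024134984239935875), (0.11489339172840118, 0.03256136551499367), 15.404921531677246) 0.1446898468959162
[[383.08817366 193.20652424]
 [385.25700378 188.67945808]
 [385.55231632 185.27957561]]
-8 8 [-0.0172 -0.0789  0.1515] [-0.009  -0.0702  0.1593]
-7 10 [-0.016  -0.0694  0.151 ] [-0.0083 -0.0609  0.1592]
-6 9 [-0.0167 -0.0598  0.1538] [-0.0078 -0.0513  0.1586]
-5 7 [-0.0159 -0.0489  0.1514] [-0.0076 -0.0415  0.1572]
-4 5 [-0.0171 -0.0396  0.1562] [-0.012  -0.0318  0.1574]
-1 29 [-0.0294 -0.0053  0.1473] [ 0.0024 -0.0002  0.1728]
0 7 [-0.0116  0.0002  0.1474] [0.0019 0.0031 0.1709]
1 2 [-0.0155  0.0148  0.1461] [0.0007 0.019  0.1463]
```

View pics/w14.png

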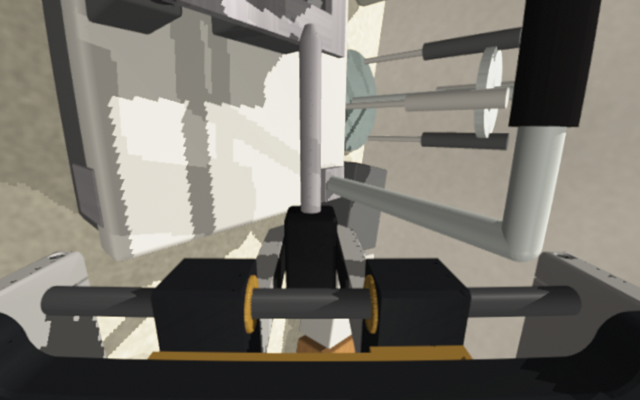

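View pics/s14.png

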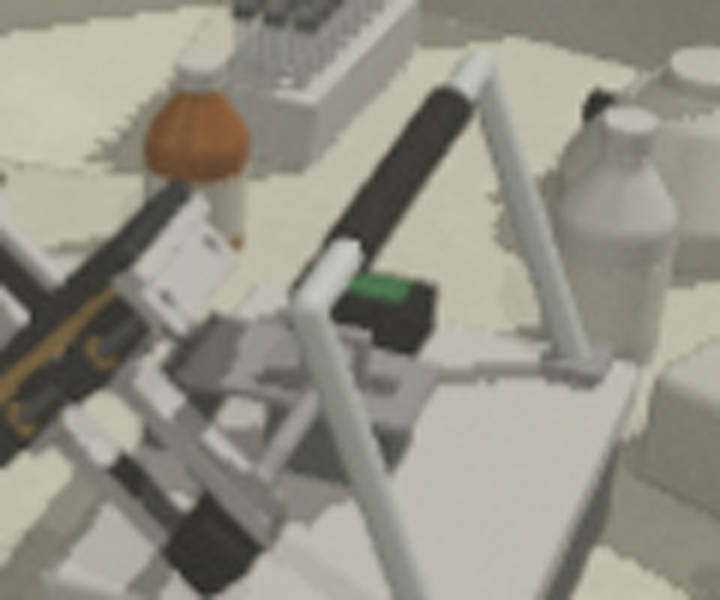

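Emit:
jog_arm(rows=[-0.0024, 0.0097, 0.001, 0, 0, 0.1, 0.9, -0.0023, 0.0097, 0, 0, 0, 0, 0.9, -0.0022, 0.0098, 0, 0, 0, 0, 0.9, -0.0022, 0.0098, 0, 0, 0, 0, 0.9, 0, 0, 0, 0, 0, 0, 0.9])

```text
time_s: 13.77
ee_pos: [0.6576, 0.0217, 0.1222]
eef_rot: [1.57, 0.701, 0.21]
force: [-0.4, 0.3, -1.6]
grip_width: 0.0298
```

```bash
python3 look.py w15
```

```text
shift mm [-9.8 48.9  1.8]
rotvec deg [ 0.07 -0.18 -0.06]
kin seat in chest [-0.016  -0.0478  0.1523] tip [-0.0161  0.0222  0.1522] dir [-1.e-03  1.e+00 -6.e-04]
shaft -13 465 -0.012 0.0044 top -0.0509
shaft -11 570 -0.012 0.012 top -0.0585
shaft -9 608 -0.0118 0.0052 top -0.0528
shaft -7 383 -0.006 0.0053 top -0.0528
shaft -5 367 -0.0062 0.0055 top -0.0528
staple top 788 [-0.0321 -0.0014  0.168 ] [0.0013 0.0072 0.1719]
hasp rect ((-0.024210847914218903, -0.005555484443902969), (0.1117064356803894, 0.07783321291208267), 0.4049034118652344) 0.14470113649578079
```

View pics/w15.png

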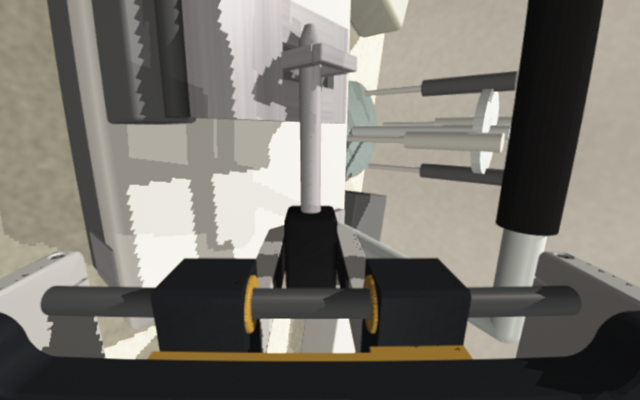

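Emit:
jog_arm(rows=[-0.002, 0.0098, 0.001, 0, 0, 0, 0.9, -0.002, 0.0098, 0, 0, 0, 0, 0.9, -0.002, 0.0098, 0, 0, 0, 0, 0.9, -0.0019, 0.0098, 0, 0, 0, 0, 0.9, -0.001, 0.0049, 0, 0, 0, 0, 0.9, 0, 0, 0, 0, 0, 0, 0.9, 0, 0, 0, 0, 0, 0, 0.9])

```text
time_s: 14.4
ee_pos: [0.6492, 0.0642, 0.1233]
eef_rot: [1.569, 0.701, 0.208]
force: [-0.1, -0.4, -1.5]
grip_width: 0.0297
```

Emit:
jog_arm(rows=[-0.0003, 0.0015, 0, 0, 0, 0, 0.9, -0.0003, 0.0015, 0, 0, 0, 0, 0.9, 0, 0, 0, 0, 0, 0, 0.9])

```text
time_s: 14.65
ee_pos: [0.6486, 0.0666, 0.1232]
eef_rot: [1.569, 0.701, 0.207]
force: [-0.5, 0.0, -2.8]
grip_width: 0.0302
```

```bash
python3 look.py w16
```

```text
shift mm [-0.9  4.   0.7]
rotvec deg [ 0.09 -0.16  0.07]
kin seat in chest [-0.0153 -0.002   0.1533] tip [-0.0152  0.068   0.1532] dir [ 0.0012  1.     -0.001 ]
shaft -13 155 -0.0051 0.0044 top -0.0511
shaft -11 474 -0.0063 0.0056 top -0.0529
shaft -9 612 -0.0119 0.0052 top -0.0526
shaft -7 334 -0.012 0.0117 top -0.0582
shaft -5 533 -0.012 0.0055 top -0.0526
staple top 599 [-0.0318 -0.0011  0.168 ] [0.0006 0.0071 0.1722]
hasp rect ((-0.0242634080350399, 0.0005473382771015167), (0.07287462055683136, 0.11147025227546692), 89.99854278564453) 0.1446679546843431
```

View pics/w16.png

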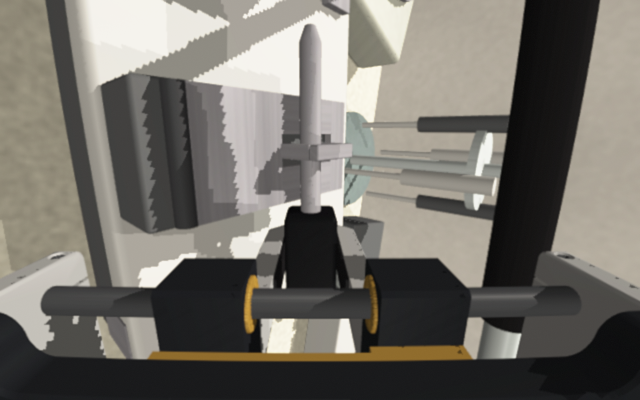

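Still about 5 mm of gap; step in until contact.

Emit:
jog_arm(rows=[-0.0003, 0.0015, 0, 0, 0, 0, 0.9, -0.0003, 0.0015, 0, 0, 0, 0, 0.9, 0, 0, 0, 0, 0, 0, 0.9])

```text
time_s: 14.95
ee_pos: [0.648, 0.0699, 0.1233]
eef_rot: [1.57, 0.701, 0.208]
force: [-0.0, 0.5, -2.2]
grip_width: 0.0295
```

Emit:
jog_arm(rows=[-0.0002, 0.001, 0, 0, 0, 0, 0.9, -0.0002, 0.001, 0, 0, 0, 0, 0.9, 0, 0, 0, 0, 0, 0, 0.9])

```text
time_s: 15.2
ee_pos: [0.6476, 0.0719, 0.1233]
eef_rot: [1.569, 0.701, 0.208]
force: [-0.2, -0.2, -2.7]
grip_width: 0.0295
```

Emit:
jog_arm(rows=[-0.0002, 0.001, 0, 0, 0, 0, 0.9, 0, 0, 0, 0, 0, 0, 0.9])

```text
time_s: 15.37
ee_pos: [0.6475, 0.0722, 0.1233]
eef_rot: [1.568, 0.701, 0.206]
force: [0.9, -4.1, -1.3]
grip_width: 0.0298
```

Emit:
jog_arm(rows=[-0.0002, 0.001, 0, 0, 0, 0, 0.9, 0, 0, 0, 0, 0, 0, 0.9])

```text
time_s: 15.53
ee_pos: [0.6475, 0.0722, 0.1234]
eef_rot: [1.567, 0.701, 0.203]
force: [0.5, -9.6, -2.6]
grip_width: 0.0297
```

```bash
python3 look.py w17
```

```text
shift mm [ 0.2 -1.7  0.6]
rotvec deg [ 0.19 -0.13  0.22]
kin seat in chest [-0.0151  0.0039  0.1533] tip [-0.0148  0.0739  0.1531] dir [ 0.0038  1.     -0.0028]
shaft -13 147 -0.005 0.0038 top -0.0513
shaft -11 447 -0.0063 0.005 top -0.0528
shaft -9 527 -0.0119 0.0052 top -0.0526
shaft -7 539 -0.012 0.0053 top -0.0527
shaft -5 461 -0.012 0.0055 top -0.0527
staple top 590 [-0.0319 -0.001   0.168 ] [0.0012 0.0071 0.1717]
hasp rect ((-0.02472112327814102, -0.00047846511006355286), (0.11131785064935684, 0.08350145071744919), 0.872488260269165) 0.14468136987340202
```

Emit:
jog_arm(rows=[0.0002, -0.001, -0.001, 0, 0, 0, 0.9, 0, 0, -0.001, 0, 0, 0, 0.9, 0, 0, 0, 0, 0, 0, 0.9])

```text
time_s: 15.83
ee_pos: [0.6477, 0.0723, 0.1214]
eef_rot: [1.569, 0.701, 0.206]
force: [2.1, -4.4, -0.5]
grip_width: 0.0298
```

Emit:
jog_arm(rows=[0, 0, 0, 0, 0, 0, 0.65, 0, 0, 0, 0, 0, 0, 0.6, 0, 0, 0, 0, 0, 0, 0.55, 0, 0, 0, 0, 0, 0, 0.52, 0, 0, 0, 0, 0, 0, 0.52])

```text
time_s: 16.25
ee_pos: [0.6474, 0.073, 0.1213]
eef_rot: [1.57, 0.701, 0.208]
force: [-0.6, 0.2, -1.3]
grip_width: 0.045
```

```bash
python3 look.py w18
```

```text
shift mm [ 0.3 -2.4  2.6]
rotvec deg [ 0.08 -0.15  0.03]
kin seat in chest [-0.0152  0.0044  0.1514] tip [-0.0152  0.0744  0.1514] dir [ 5.e-04  1.e+00 -9.e-04]
shaft -13 121 -0.0046 0.0044 top -0.051
shaft -11 452 -0.0057 0.0056 top -0.0528
shaft -9 527 -0.0118 0.0057 top -0.0528
shaft -7 563 -0.012 0.0053 top -0.0526
shaft -5 446 -0.012 0.0055 top -0.0524
staple top 592 [-0.0318 -0.0011  0.168 ] [0.0014 0.0072 0.1719]
hasp rect ((-0.024335939437150955, -5.04031777381897e-05), (0.08940619230270386, 0.11130733042955399), 89.95618438720703) 0.14468634194438826
```

View pics/w18.png

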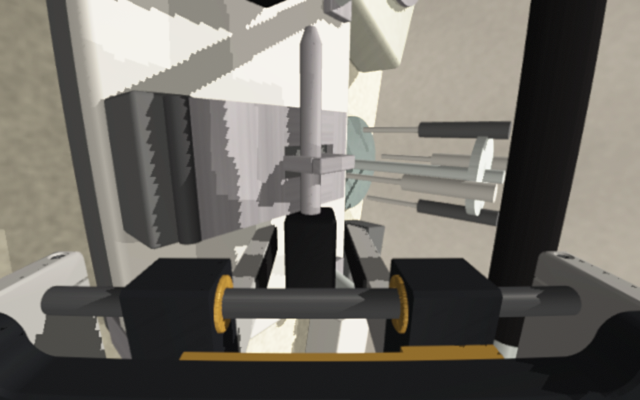

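Emit:
jog_arm(rows=[-0.0075, -0.0016, 0.0064, 0, 0, 0, 0.52, -0.015, -0.0032, 0.0129, 0, 0, 0, 0.52, -0.015, -0.0032, 0.0129, 0, 0, 0, 0.52, -0.0225, -0.0048, 0.0193, 0, 0, 0, 0.52, -0.0225, -0.0048, 0.0193, 0, 0, 0, 0.52, -0.0225, -0.0048, 0.0193, 0, 0, 0, 0.52, 0, 0, 0, 0, 0, 0, 0.52, 0, 0, 0, 0, 0, 0, 0.52])

```text
time_s: 16.97
ee_pos: [0.5426, 0.0501, 0.213]
eef_rot: [1.568, 0.698, 0.207]
force: [-0.5, -0.7, -0.7]
grip_width: 0.0452
```

```bash
python3 - <<'E'
from h import *
p,R=pose();m=ctrl.camera_model("wrist");im,d=ctrl.camera("wrist");C=cloud(m,d);L=(C-Cc)@Rc
cv2.imwrite("pics/w19.png",im[:,:,::-1])
s=(abs(L[...,2]-.153)<.006)&(abs(L[...,0]+.015)<.012)&(L[...,2]>.148)
for a in range(-9,9):
    k=L[s&(L[...,1]>a/100)&(L[...,1]<a/100+.01)]
    if len(k):print(a,len(k),k[:,0].min().round(4),k[:,0].max().round(4),k[:,2].max().round(4))
q=L[s];print("tip y",q[:,1].max())
s=(abs(L[...,1])<.028)&(L[...,0]>.02)&(L[...,0]<.032)&(L[...,2]>.13)&(L[...,2]<.2);print("hasp end z",np.median(L[s][:,2]))
im,d=ctrl.camera("top");cv2.imwrite("pics/t19.png",im[:,:,::-1])
im,d=ctrl.camera("scene");cv2.imwrite("pics/s19.png",im[:,:,::-1])
E
```

```text
-8 1 -0.0266 -0.0266 0.159
-7 1 -0.026 -0.026 0.1585
-6 1 -0.0268 -0.0268 0.1578
-5 1 -0.0265 -0.0265 0.1575
-4 2 -0.0264 -0.0263 0.1589
-3 88 -0.0269 -0.0032 0.1589
-2 100 -0.0217 -0.013 0.1576
-1 79 -0.0213 -0.0133 0.1572
0 36 -0.0212 -0.0037 0.1571
1 110 -0.0213 -0.0101 0.1574
2 113 -0.0218 -0.0094 0.1573
3 119 -0.0216 -0.0101 0.1574
4 124 -0.0213 -0.0098 0.1572
5 116 -0.0216 -0.0113 0.1572
6 114 -0.0222 -0.0112 0.1576
7 17 -0.0191 -0.0146 0.1543
tip y 0.07292127521189722
hasp end z 0.14472089615097225
```

View pics/w19.png

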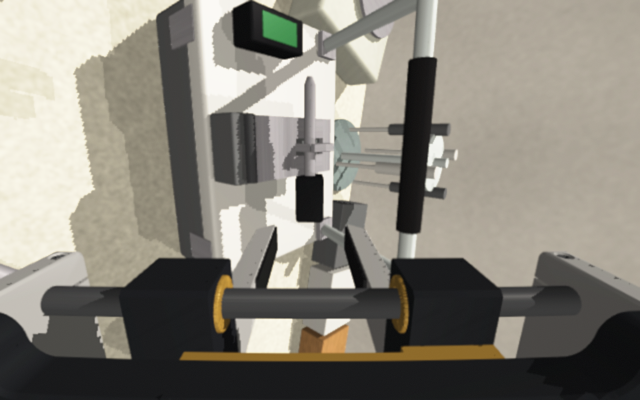

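View pics/s19.png

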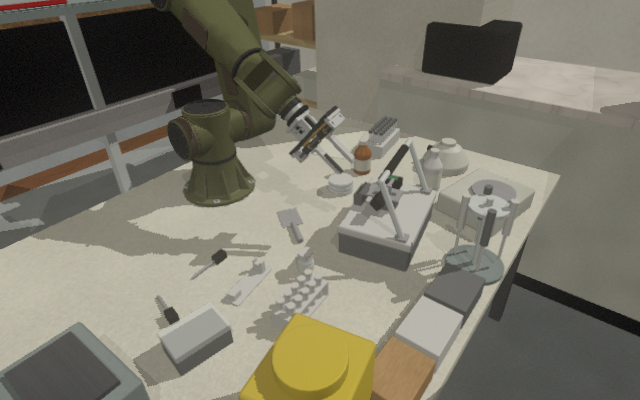

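```bash
python3 -c "
from station import ctrl
print(ctrl.hand_in())"
```

```text
the job is handed in; nothing more can be done
None
```

The chest is locked. The hasp is shut over the staple, and the largest pin is through the loop with its handle against the hasp's edge and released. I handed the job in at about 17 s with the gripper backed off and clear; the hand-in gives no verdict.

**Last checks, from wrist camera depth:**
- **Hasp:** its top was measured at 144.7 mm from hinge to end, so it is flat.
- **Pin:** its axis is at z ≈ 151 mm, resting on the hasp. That puts the seat point about 4 mm below the loop's centre and within about 1 mm of the staple along x and y. Its axis is parallel to the loop's to well under 0.05 rad.
- **Home contact:** the handle met the hasp's edge with about 10 N.
- **Other things:** in the final scene view nothing else looks moved. I judged that by eye and did not measure it.

**Disagreements I found:**
- **Tool position:** the wrist and scene cameras both put the real fingertips about 30 mm behind the reported TCP. My first push, made with the stated geometry, left the hasp at 22°. I corrected for the offset, and the grasp and insertion then came out where expected.
- **Chest position:** the top and scene cameras differed by about 4 mm on the chest centre. I settled the loop's position with close wrist views.

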